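Fit a sharpening plate into its spring holder

TASK

Fit the thin steel sharpening plate into its spring holder. It lies too flat to be lifted off the chopping block, so slide it until one end juts out over the block's edge, pick it up by that end, lay it flat across the tops of the holder's two jaws and let go; then take it afresh across its middle, tuck one end under the lip of the sprung jaw and push that jaw back, let the plate down level onto the ledges and ease it back under the fixed lip, so that the spring clamps it squarely between the jaws when you let go. Do not drop the plate on the counter, and leave the blue mug and the cream jug where they stand.

Things in the scene. Friction and masses are not known exactly. Their poses are not given: they have to be found in the camera images.
- plate_center (a point): centre of the sharpening plate, a loose flat steel plate 170 long (its x) x 56 wide (its y) x 3 mm thick (its z), about 0.18 kg, grey with dark dots, both faces and both ends alike. It starts flat on the chopping block, roughly along the block's long side. It can be gripped across its 56 mm width from above wherever nothing lies under its long edges.
- plate_end_a (a point): middle of the plate's short end at its -x, 85 mm from the centre, half-way through the thickness; same axes as the plate
- plate_end_b (a point): middle of the plate's short end at its +x, 85 mm from the centre, half-way through the thickness; same axes as the plate
- board: thick end-grain chopping block that stands firm: 170 (its x) x 240 (its y) x 45 mm high; origin at the centre of its underside on the counter, z up. Its flat top is 45 mm above the counter and has no rim; the plate slides along on it under a fingertip pressed down with about 20 N.
- plate: the same sharpening plate; origin at the centre of its underside (1.5 mm below plate_center), same axes
- holder: spring holder, standing firm; origin under its seat on the counter, x along it from the fixed jaw to the sprung jaw, y across, z up. A black rail 34 mm wide, 20 mm high, 226 mm long, carries an aluminium jaw 62 mm wide (y) at each end. Between the jaws (x -67 to +71 mm) the counter is free on both sides of the rail, so fingers can pass down beside the plate's middle.
- holder_seat (a point): where the plate's centre lies when it is clamped: on the holder's axis, 35.5 mm above the counter; same axes as the holder. The plate then lies on the jaws' ledges, 34 mm above the counter (fixed side x -97 to -71 mm, sprung side x 71 to 123 mm).
- fixed_lip (a point): inner top edge of the fixed jaw's lip, at holder x -80 mm, 46 mm above the counter; same axes as the holder. The jaw's flat top reaches from here 17 mm outward (to -x). Under the lip is a slot 7.5 mm high (34 to 41.5 mm above the counter) and 5 mm deep, to a wall face at x -85 mm.
- spring_lip (a point): inner top edge of the sprung jaw's lip, at holder x +76 mm at rest, 46 mm above the counter; moves with the jaw; same axes as the holder. The jaw's flat top reaches from here 17 mm outward (to +x). Under the lip is a slot 7.5 mm high (34 to 41.5 mm above the counter) and 5 mm deep, to a wall face 5 mm beyond this point. An end block 47 mm high stands behind at x 118 to 128 mm.
- spring_jaw (a joint): how far the sprung jaw of the holder is pushed back (m), along the holder_seat's +x: 0 at rest, 0.018 at its stop. A spring presses it inward with 3.5 N at rest and 0.35 N more for each mm. With the plate clamped it reads about 0.004; about 0.012 or more lets a level plate down past the fixed lip.
- mug_c: bystander: the blue mug, 80 mm across, 90 mm high, with handle; origin at the centre of its underside; not to be moved
- creamer: bystander: the cream jug, 67 mm across, 85 mm high, with handle; origin at the centre of its underside; not to be moved
Not all that is in view belongs to the job. There is more than one size of the plate; the job needs the larger.

How it is judged:
On the way, in this order (a step that is already met when the one before it is completed fails the run):
1. the plate lies on the chopping block with one end at least 20 mm out over the block's edge ((x of any of plate_end_a, plate_end_b in the frame of board above 0.105 m or x of any of plate_end_a, plate_end_b in the frame of board below -0.105 m or y of any of plate_end_a, plate_end_b in the frame of board above 0.14 m or y of any of plate_end_a, plate_end_b in the frame of board below -0.14 m) and z of plate_center in the frame of board between 0.043 and 0.052 m and angle between plate's own z axis and vertical below 0.1 rad), for 0.1 s.
2. the plate is held up clear of the block, gripped near one of its ends (within 50 mm) ((horizontal distance between the grasp point and plate_end_a below 0.05 m or horizontal distance between the grasp point and plate_end_b below 0.05 m) and contact force between the fingers and plate above 2 N and height (world z) of plate_center above 0.06 m), for 0.1 s.
3. the plate lies let go across the tops of the holder's two jaws (horizontal distance between plate_center and holder_seat below 0.03 m and z of plate_center in the frame of holder_seat between 0.008 and 0.018 m and angle between plate's own z axis and vertical below 0.06 rad and angle between the x axis of plate and the x axis of holder_seat, either way round below 0.25 rad and contact force between the fingers and plate below 0.05 N and contact force between plate and holder above 0.5 N), for 0.2 s.
4. the plate is gripped across its middle (within 35 mm of its centre) (horizontal distance between the grasp point and plate_center below 0.035 m and contact force between the fingers and plate above 2 N), for 0.1 s.
At the end, for the whole second after the job is handed in: The plate lies still and let go on both ledges of the holder, level, its ends under both lips and clamped by the spring: its centre within 3 mm along, 10 mm across and 2 mm in height of the seat, its length within 0.06 rad of the holder's, the sprung jaw 2 to 7 mm back from its rest (x of plate_center in the frame of holder_seat between -0.003 and 0.003 m and y of plate_center in the frame of holder_seat between -0.01 and 0.01 m and z of plate_center in the frame of holder_seat between -0.002 and 0.002 m and angle between the x axis of plate and the x axis of holder_seat, either way round below 0.06 rad and angle between plate's own z axis and vertical below 0.03 rad and value of joint spring_jaw between 0.002 and 0.007 m and contact force between the fingers and plate below 0.05 N and linear speed of plate below 0.01 m/s); the robot touches nothing.
It fails at once if the plate falls onto the counter (height (world z) of plate_center below 0.025 m).
It fails at once if the blue mug is shoved more than 30 mm (distance of mug_c from where it was at the start of the episode above 0.03 m).
It fails at once if the cream jug is shoved more than 30 mm (distance of creamer from where it was at the start of the episode above 0.03 m).
It also fails if it takes over 62 s, if anything falls off the work surface, if the arm or the gripper's body presses on something with over 40 N, if the wrist force passes 120 N, or if a joint passes its speed limit or range.

ROBOT

A 7-joint arm with a two-finger parallel gripper is mounted at the origin on a cart in front of the work surface, level with it; the furniture and walls round the work are solid. World frame = base frame: x ahead of the robot, y to its left, z up, the work surface at z = 0. Lengths are in m, angles in rad, forces in N, time in s.
With the tool pointing down it reaches from about 0.35 to 0.9 m from the base axis. Payload 19.9 kg.
Tool frame: the origin (TCP) lies midway between the tips of the shut fingers; the grasp point (between the pads) lies 19 mm behind it; z points along the fingers, y is the direction in which the jaws open and shut (so a half turn about z gives the same grasp; the last joint's range is limited). The gripper opens to 85 mm and grips with 20 to 120 N. Pads are 22 mm wide; open, the fingers measure 114 mm over their backs; the gripper's body (76 mm by 85 mm) begins 54 mm behind the grasp point. The pads swing forward as they close: fully open they stand 13 mm farther back than shut.
Start: joints at [1.107, 0.417, -0.01, 1.614, 0.005, 1.111, -0.053], TCP at [0.256, -0.57, 0.231] pointing down, gripper open.
Joint ranges: [-2.81, 2.81], [-0.39, 2.02], [-1.27, 1.25], [0.06, 2.57], [-1.19, 4.33], [0.19, 2], [-2.82, 2.82]. Speed limits (rad/s): [1.89, 1.89, 2.39, 2.39, 3.01, 3.01, 3.01].

INTERFACE

Orientations are given as a unit quaternion [w, x, y, z].
In Python, from plant import sensors, vision, order gives the robot as it stands.
- The arm moves only by the shell command python3 -m inch 'ROWS' [FORCE]. ROWS is a JSON object of lists of equal length, an entry for each row: "slide": the shift along the tool's x, y, z in m, a list of three; "twist": the turn about the tool's z in rad; "grip": the opening, from 0 (shut) to 1 (fully open). A call has 1 to 5 rows; each row shifts and turns the commanded pose from where the row before left it, along the tool's axes as they then stand; what a row does not reach is not made up. A row lasts 1/8 s, in which the tool goes at most 62.5 mm and 10.7 degrees, less where a joint would pass 70% of its speed; a pose out of reach is approached as far as the arm can. A call with a gripper value outside its range is refused whole. The fingers move at their own pace and stop on an object; FORCE is the grip in N (left out, the last holds). Time passes only in rows, so rows that do not move let the fingers close. It gives the time, the measured TCP pose, the force and the opening at its end, in the units of the state.
- sensors.get_obs(): the state, without advancing time (a new reading comes with each control period).
- vision.get_image(name): name is "scene" or "side" or "wrist"; returns a dict with "color" (384x512x3 uint8, red, green, blue), "intrinsics" (3x3 intrinsics, pixels), "R" (3x3) and "t" (3): a world point X has camera coordinates R X + t. Camera axes: x right, y down, z forward; pixel columns grow to the right and rows downward; lengths in m; the calibration is good to about 2 mm. A picture is of the moment at which its call begins. There is no depth.
- order.finish_job(): hands the job in, once; it reports no verdict.
Trained networks look in the newest picture that a camera, given by its name, has taken for a name from the list of things; names that differ only in an ending like _2 or _b are one class to them, and where a whole thing is asked for, a point or a joint stands for the part that bears it (a point fixed in the world has none). Each returns a list of dicts, best first, with "confidence" (0 to 1); they miss things now and then, are a little off and sometimes report something else, mostly with a low value. They report only what shows in the picture. A call takes as long as a camera call. They do not tell look-alikes from the thing itself.
- vision.look_for(camera, query): "centre" ([x, y, z] in m, in world coordinates, good to about 4 mm: the middle of the surface that is visible of it).
- vision.cut_out(camera, query): "pixels" (384x512 bool, what is visible of it).
The state is a dict: "time": time; "joint_pos": joint angles; "dq": joint speeds; "effort": joint torques, N m; "position": TCP position; "tcp_rot": TCP orientation; "force": force on the tool from outside, world axes, zero at the start; "ft_torque": the same for the moment, N m; "grip_width": finger opening in m.
Only numpy, scipy, OpenCV 4.12 (cv2) and the standard library are available. Lean on these libraries where they do the work, as an engineer would, in place of code of your own. Each camera call takes 0.05 s, during which the arm holds its last target.

## Working session

There is one attempt and no reset: what is moved stays moved. The work goes in short steps, Python scripts to look and compute and a shell command to move; the robot and the scene stay as the last step left them, time stands still between calls to the robot, and variables do not carry over. Pictures are saved under pics/ and viewed, and the job is handed in when it is done.

```bash
ls; mkdir -p pics; cat > h.py <<'E'
import numpy as np, cv2
from plant import sensors, vision, order
def snap(cam,name,crop=None,scale=1):
    d=vision.get_image(cam); im=d["color"][:,:,::-1].copy()
    if crop: x0,y0,x1,y1=crop; im=im[y0:y1,x0:x1]
    if scale!=1: im=cv2.resize(im,None,fx=scale,fy=scale,interpolation=cv2.INTER_CUBIC)
    cv2.imwrite("pics/"+name,im); return d
def toplane(d,uv,z):
    K=np.array(d["intrinsics"]);R=np.array(d["R"]);t=np.array(d["t"])
    uv=np.atleast_2d(np.array(uv,float)); r=(np.linalg.inv(K)@np.c_[uv,np.ones(len(uv))].T); r=(R.T@r).T; c=-R.T@t
    return c+r*((z-c[2])/r[:,2])[:,None]
def proj(d,X):
    K=np.array(d["intrinsics"]);p=(np.array(d["R"])@np.atleast_2d(X).T).T+d["t"]; p=(K@p.T).T; return p[:,:2]/p[:,2:]
E
python3 - <<'E'
from h import *
for c in ["scene","side","wrist"]:
    d=snap(c,c+"0.png"); print(c,(-np.array(d["R"]).T@d["t"]).round(3))
    for q in ["plate_center","board","holder","mug_c","creamer","fixed_lip","spring_lip"]:
        try: print(q,[(np.round(r["centre"],3).tolist(),round(r["confidence"],2)) for r in vision.look_for(c,q)])
        except Exception as e: print(q,e)
print(sensors.get_obs())
E
```

```text
pics
scene [0.003 0.794 0.772]
plate_center [([0.495, -0.019, 0.002], 0.96), ([0.447, 0.234, 0.048], 0.8)]
board [([0.457, 0.288, 0.045], 0.98)]
holder [([0.569, -0.188, 0.018], 0.91)]
mug_c [([0.633, 0.008, 0.06], 0.81)]
creamer [([0.658, 0.168, 0.058], 0.55)]
fixed_lip [([0.567, -0.189, 0.02], 0.88)]
spring_lip [([0.618, -0.176, 0.048], 0.65)]
side [-0.032  0.813  0.59 ]
plate_center [([0.44, 0.236, 0.048], 0.69), ([0.487, -0.016, 0.002], 0.61)]
board [([0.438, 0.297, 0.044], 0.75), ([0.568, -0.186, 0.021], 0.65)]
holder [([0.565, -0.188, 0.017], 0.73), ([0.448, 0.236, 0.048], 0.15)]
mug_c [([0.622, 0.019, 0.057], 0.96)]
creamer [([0.658, 0.175, 0.052], 0.72)]
fixed_lip [([0.566, -0.183, 0.02], 0.94)]
spring_lip [([0.621, -0.175, 0.044], 0.58)]
wrist [ 0.326 -0.539  0.374]
plate_center []
board []
holder []
mug_c []
creamer []
fixed_lip []
spring_lip []
{'time': 1.2, 'joint_pos': array([ 1.10649583,  0.41740794, -0.01029059,  1.61359219,  0.00465408,
        1.11066393, -0.05299417]), 'dq': array([ 0.00085146,  0.00088516,  0.00045998, -0.00059807,  0.00020528,
        0.00105937,  0.00153387]), 'effort': array([ 1.65887675e-03, -8.64219046e+01,  6.79047424e-01, -4.35206509e+01,
        1.92157854e-02,  2.05782075e-03,  3.41343832e-05]), 'position': array([ 0.25645531, -0.56995583,  0.23125845]), 'tcp_rot': array([-2.31378637e-05,  9.77740170e-01,  2.09819347e-01, -5.36328533e-06]), 'force': array([0.19943403, 0.52045579, 0.01673585]), 'ft_torque': array([ 0.00493593,  0.04368136, -0.02145265]), 'grip_width': 0.08520464951638139}
```

View pics/scene0.png

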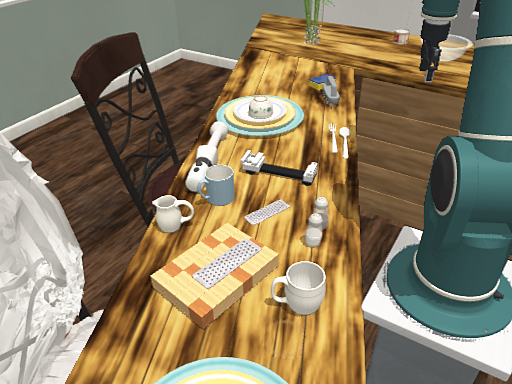

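View pics/side0.png

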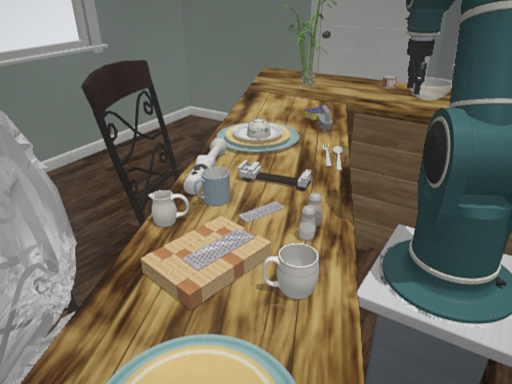

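View pics/wrist0.png

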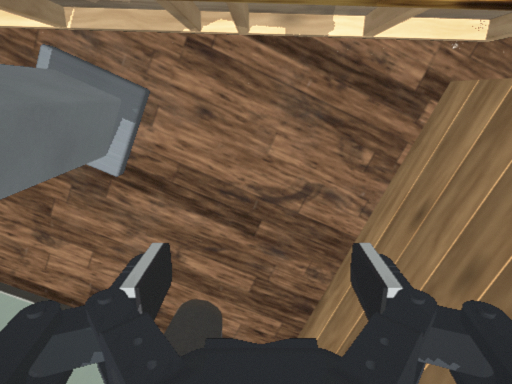

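```bash
python3 - <<'E'
from h import *
d=snap("scene","s1.png",(140,200,340,340),4)
np.set_printoptions(suppress=True,precision=4)
for q,z in [("plate_center",.048),("board",None),("holder",None)]:
    for r in vision.cut_out("scene",q):
        m=np.array(r["pixels"]).astype(np.uint8); ys,xs=np.nonzero(m)
        pts=np.c_[xs,ys]; print(q,r["confidence"],m.sum(),xs.min(),xs.max(),ys.min(),ys.max())
        if q=="plate_center":
            zz=.048 if ys.mean()>230 else .003
            W=toplane(d,pts,zz)[:,:2].astype(np.float32); print(cv2.minAreaRect(W), cv2.boxPoints(cv2.minAreaRect(W)).tolist())
        if q=="board":
            hull=cv2.convexHull(pts.astype(np.int32)); print(cv2.approxPolyDP(hull,4,True)[:,0].tolist())
        np.save("m_%s_%d.npy"%(q,xs.min()),m)
E
python3 - <<'E'
from h import *
snap("scene","s2.png",(230,140,340,200),7)
E
```

```text
plate_center 0.7 448 245 288 200 224
((0.4882892966270447, -0.013815157115459442), (0.13168667256832123, 0.04211130738258362), 67.50770568847656) [[0.4436463415622711, -0.06659482419490814], [0.48255425691604614, -0.08270488679409027], [0.5329322814941406, 0.03896450996398926], [0.4940243363380432, 0.05507457256317139]]
plate_center 0.67 1376 193 260 238 287
((0.4433969259262085, 0.2318076193332672), (0.1703227311372757, 0.061124395579099655), 78.31892395019531) [[0.39622557163238525, 0.1545976996421814], [0.45608407258987427, 0.14222222566604614], [0.49056828022003174, 0.309017539024353], [0.4307097792625427, 0.3213930130004883]]
board 0.92 5685 151 278 224 327
[[278, 257], [275, 267], [204, 327], [156, 288], [151, 277], [225, 224]]
holder 0.81 1049 241 316 150 185
```

View pics/s1.png

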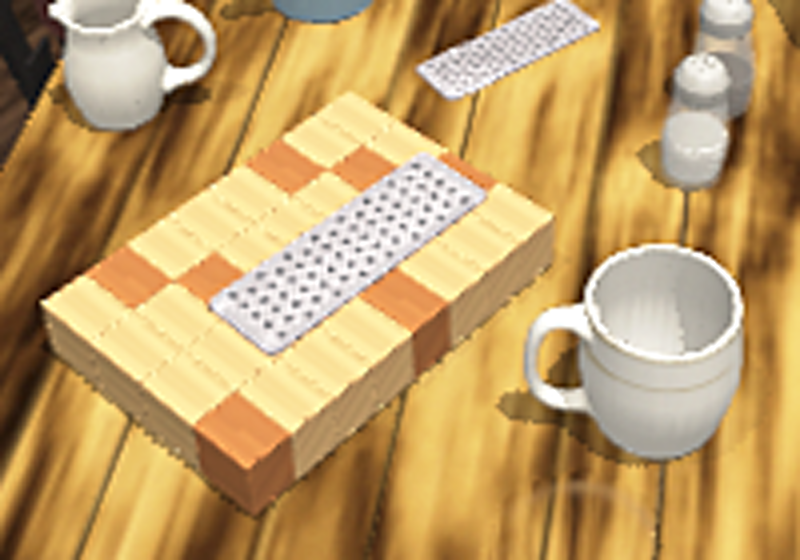

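View pics/s2.png

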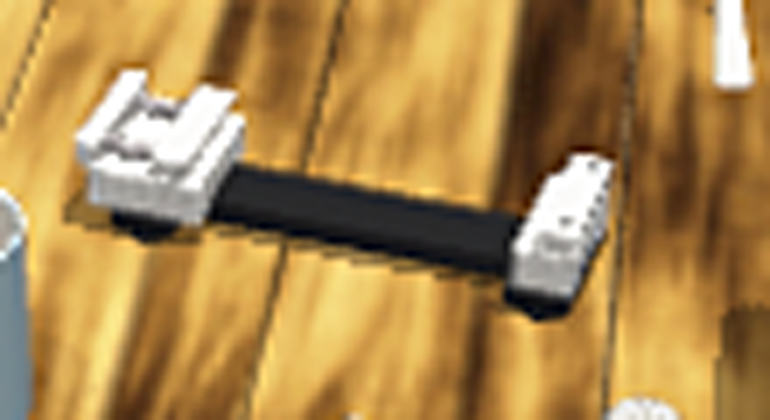

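The job's plate is the one on the block, at scene px (228,262): it measures 170×61 mm, against 131×42 mm for the one on the counter at (267,212). The enlarged crop confirms this. The holder's sprung jaw, with its end block, is at scene px (250,160), and the fixed jaw is at (310,173). Next I'll look down on the holder with the wrist camera.

```bash
python3 -m inch '{"slide":[[0.018,-0.011,-0.01],[0.036,-0.022,-0.01],[0.036,-0.022,-0.005],[0.036,-0.022,-0.005],[0.036,-0.022,0]],"twist":[0,0,0,0,0],"grip":[0,0,0,0,0]}' && python3 -m inch '{"slide":[[0.036,-0.022,0],[0.036,-0.022,0],[0.036,-0.022,0],[0.036,-0.022,0],[0.036,-0.022,0]],"twist":[0,0,0,0,0],"grip":[0,0,0,0,0]}' && python3 -m inch '{"slide":[[0.018,-0.011,0],[0,0,0],[0,0,0]],"twist":[0,0,0],"grip":[0,0,0]}'
python3 - <<'E'
from h import *
d=snap("wrist","w1.png"); print(-np.array(d["R"]).T@d["t"]); np.save("w1.npy",d,allow_pickle=True)
cv2.imwrite("pics/w1raw.png",d["color"][:,:,::-1])
for q in ["holder","fixed_lip","spring_lip"]: print(q,[(np.round(r["centre"],3).tolist(),round(r["confidence"],2)) for r in vision.look_for("wrist",q)])
E
```

```text
time: 2.08
position: [0.3649, -0.4112, 0.2623]
tcp_rot: [0.001, 0.978, 0.21, 0.0]
force: [0.5, 0.4, -0.3]
grip_width: 0.0002
time: 2.7
position: [0.4834, -0.2368, 0.262]
tcp_rot: [0.0, 0.978, 0.21, 0.0]
force: [0.1, 0.4, 0.2]
grip_width: 0.0002
time: 3.08
position: [0.4941, -0.2219, 0.2615]
tcp_rot: [0.0, 0.978, 0.21, -0.0]
force: [-0.3, 0.1, 0.2]
grip_width: 0.0003
[ 0.56339724 -0.19052923  0.40379718]
holder [([0.578, -0.199, 0.036], 0.72)]
fixed_lip [([0.58, -0.196, 0.036], 0.68)]
spring_lip [([0.619, -0.185, 0.041], 0.96)]
```

View pics/w1.png

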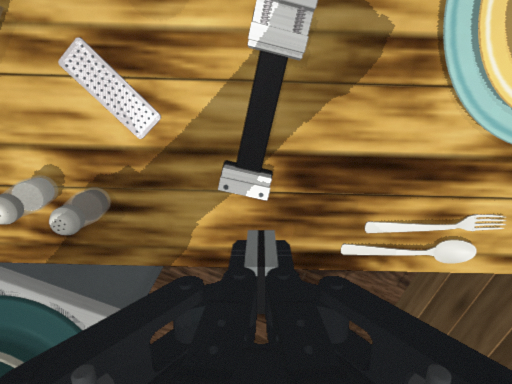

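```bash
python3 - <<'E'
from h import *
np.set_printoptions(suppress=True,precision=4)
d=np.load("w1.npy",allow_pickle=True).item()
print(np.array(d["R"]),d["intrinsics"])
# fixed jaw top corners (approx)
print(toplane(d,[[225,161],[274,170],[220,188],[268,199],[290,52],[249,46]],.046))
s=vision.get_image("scene")
g=lambda x,y:(140+x/4,200+y/4)
print("board",toplane(s,[g(348,93),g(553,215),g(250,468),g(42,303)],.045))
print("plate",toplane(s,[g(425,152),g(487,195),g(272,354),g(210,306)],.048))
E
```

```text
[[ 0.409  -0.9125 -0.0002]
 [-0.8707 -0.3903  0.2992]
 [-0.2731 -0.1222 -0.9542]] [[307.5764   0.     260.755 ]
 [  0.     307.5764 187.3571]
 [  0.       0.       1.    ]]
[[ 0.4736 -0.1842  0.046 ]
 [ 0.4874 -0.2419  0.046 ]
 [ 0.4399 -0.1913  0.046 ]
 [ 0.4509 -0.2507  0.046 ]
 [ 0.6125 -0.2028  0.046 ]
 [ 0.5999 -0.1604  0.046 ]]
board [[0.5233 0.1216 0.045 ]
 [0.3585 0.15   0.045 ]
 [0.4008 0.3837 0.045 ]
 [0.5677 0.3545 0.045 ]]
plate [[0.4498 0.1455 0.048 ]
 [0.3984 0.1581 0.048 ]
 [0.4342 0.3203 0.048 ]
 [0.4841 0.3103 0.048 ]]
```

```bash
python3 -m inch '{"slide":[[0.03,0,0],[0.035,0,0],[0.02,0,0],[0,0,0],[0,0,0]],"twist":[0,0,0,0,0],"grip":[0,0,0,0,0]}'
python3 - <<'E'
from h import *
d=snap("wrist","w2.png"); np.save("w2.npy",d,allow_pickle=True)
im=d["color"][:,:,::-1]
cv2.imwrite("pics/w2a.png",cv2.resize(im[20:320,170:370],None,fx=2,fy=2,interpolation=cv2.INTER_CUBIC))
cv2.imwrite("pics/w2b.png",cv2.resize(im[30:150,220:380],None,fx=5,fy=5,interpolation=cv2.INTER_CUBIC))
cv2.imwrite("pics/w2c.png",cv2.resize(im[170:290,190:350],None,fx=5,fy=5,interpolation=cv2.INTER_CUBIC))
E
```

```text
time: 3.95
position: [0.5713, -0.1875, 0.2612]
tcp_rot: [0.0, 0.978, 0.209, -0.0]
force: [-0.4, 0.9, 0.3]
grip_width: -0.0001
```

View pics/w2.png

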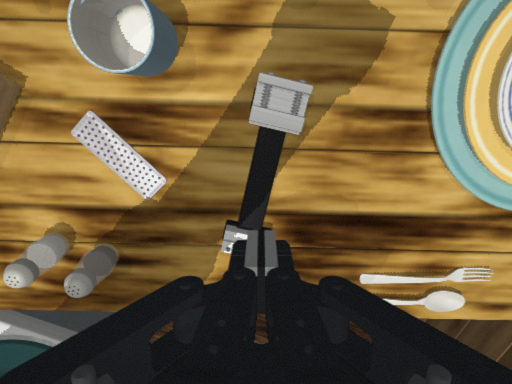

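View pics/w2b.png

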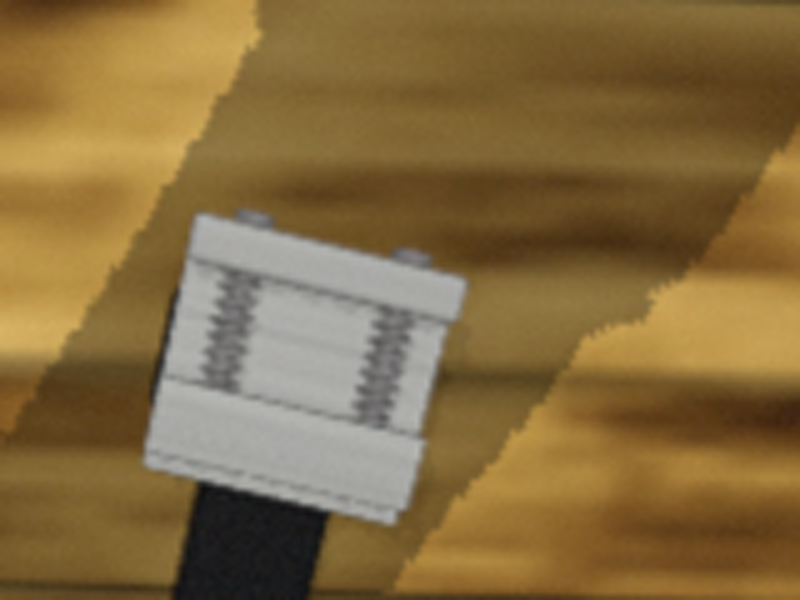

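View pics/w2c.png

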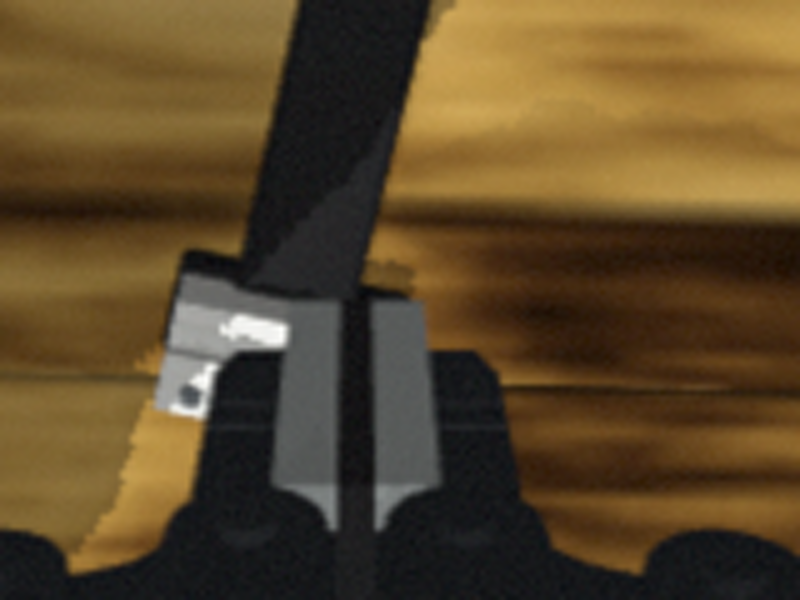

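```bash
python3 - <<'E'
from h import *
im=cv2.imread("pics/w1raw.png")
cv2.imwrite("pics/w1c.png",cv2.resize(im[140:220,190:310],None,fx=6.5,fy=6.5,interpolation=cv2.INTER_CUBIC))
cv2.imwrite("pics/w1d.png",cv2.resize(im[0:80,220:340],None,fx=6.5,fy=6.5,interpolation=cv2.INTER_CUBIC))
E
```

```text
(no output)
```

View pics/w1c.png

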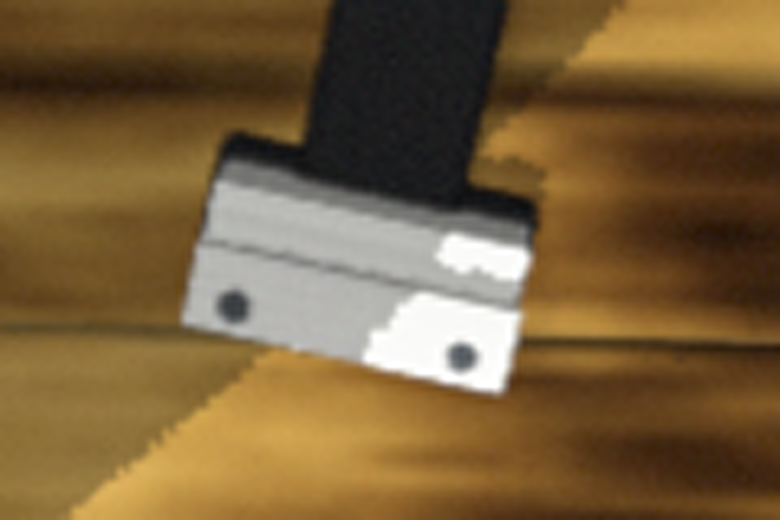

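View pics/w1d.png

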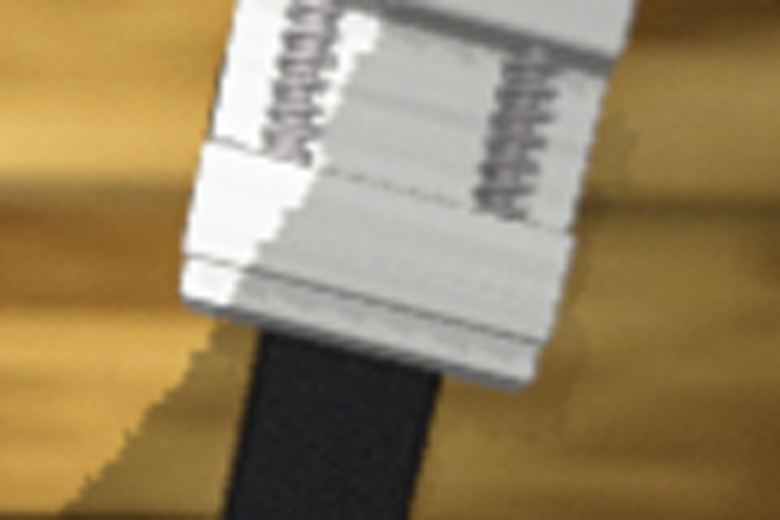

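```bash
cat > fit.py <<'E'
from h import *
from scipy.optimize import least_squares
np.set_printoptions(suppress=True,precision=4)
d1=np.load("w1.npy",allow_pickle=True).item(); d2=np.load("w2.npy",allow_pickle=True).item()
a=lambda x,y:(190+x/6.5,140+y/6.5); b=lambda x,y:(220+x/6.5,y/6.5); c=lambda x,y:(220+x/5,30+y/5)
# w1: image left = +y? determine: left px is world +y side => holder +y
P=[(d1,a(185,325),(-.097,.031,.046)),(d1,a(503,393),(-.097,-.031,.046)),(d1,a(520,305),(-.080,-.031,.046)),(d1,a(200,243),(-.080,.031,.046)),
(d1,a(220,180),(-.071,.031,.034)),(d1,a(535,243),(-.071,-.031,.034)),
(d1,b(203,142),(.093,.031,.046)),(d1,b(575,233),(.093,-.031,.046)),(d1,b(187,255),(.076,.031,.046)),(d1,b(540,343),(.076,-.031,.046)),(d1,b(183,297),(.071,.031,.034)),(d1,b(522,387),(.071,-.031,.034)),
(d2,c(165,378),(.093,.031,.046)),(d2,c(427,440),(.093,-.031,.046)),(d2,c(148,453),(.076,.031,.046)),(d2,c(406,512),(.076,-.031,.046)),(d2,c(145,468),(.071,.031,.034)),(d2,c(398,525),(.071,-.031,.034)),
(d2,c(200,213),(.128,.031,.047)),(d2,c(468,280),(.128,-.031,.047)),(d2,c(190,260),(.118,.031,.047)),(d2,c(455,325),(.118,-.031,.047))]
def X(p,L): cs,sn=np.cos(p[2]),np.sin(p[2]); return [p[0]+cs*L[0]-sn*L[1],p[1]+sn*L[0]+cs*L[1],L[2]]
f=lambda p:np.concatenate([(proj(d,X(p,L))[0]-uv) for d,uv,L in P])
if __name__=="__main__":
    r=least_squares(f,[.55,-.19,.1],loss="soft_l1"); print(r.x, np.rad2deg(r.x[2])); print(f(r.x).reshape(-1,2).round(1).tolist())
E
python3 fit.py
```

```text
[ 0.5375 -0.202   0.1956] 11.204584574618648
[[-0.3, 0.3], [0.2, 0.5], [0.8, 1.3], [0.0, -0.2], [-0.5, 0.1], [-0.2, 1.2], [0.4, -0.5], [0.5, 0.1], [-0.6, -0.5], [1.6, 0.2], [-0.5, -0.3], [1.7, -0.5], [-0.7, -0.5], [0.1, -0.3], [-0.5, -0.4], [0.4, 0.0], [-0.5, -0.2], [-0.4, 0.2], [-0.8, 0.1], [0.5, 0.1], [-0.9, 0.2], [0.6, 0.4]]
```

```bash
python3 -m inch '{"slide":[[0.005,-0.02,0],[0.005,-0.045,0],[0.005,-0.045,0],[0.005,-0.045,0],[0.005,-0.045,0]],"twist":[0,0,0,0,0],"grip":[0,0,0,0,0]}' && python3 -m inch '{"slide":[[0.005,-0.045,0],[0.005,-0.045,0],[0.005,-0.045,0],[0.005,-0.045,0],[0.005,-0.045,0]],"twist":[0,0,0,0,0],"grip":[0,0,0,0,0]}' && python3 -m inch '{"slide":[[0,0,0],[0,0,0],[0,0,0],[0,0,0],[0,0,0]],"twist":[-0.15,-0.18,-0.18,-0.18,-0.18],"grip":[0,0,0,0,0]}'  && python3 -m inch '{"slide":[[0,0,0],[0,0,0]],"twist":[-0.07,0],"grip":[0,0]}'
python3 - <<'E'
from h import *
d=snap("wrist","w3.png"); np.save("w3.npy",d,allow_pickle=True)
E
```

```text
time: 4.62
position: [0.5115, 0.0077, 0.2615]
tcp_rot: [0.0, 0.978, 0.21, 0.0]
force: [0.6, -0.2, -0.3]
grip_width: -0.0002
time: 5.25
position: [0.4419, 0.2227, 0.2616]
tcp_rot: [0.0, 0.978, 0.21, 0.0]
force: [0.2, 0.0, -0.4]
grip_width: -0.0
time: 5.88
position: [0.4424, 0.2214, 0.2614]
tcp_rot: [0.0, 0.796, 0.605, 0.0]
force: [0.3, -0.6, -0.6]
grip_width: -0.0
time: 6.12
position: [0.4426, 0.2214, 0.2614]
tcp_rot: [0.0, 0.777, 0.63, 0.0]
force: [0.7, 0.6, -0.2]
grip_width: 0.0003
```

View pics/w3.png

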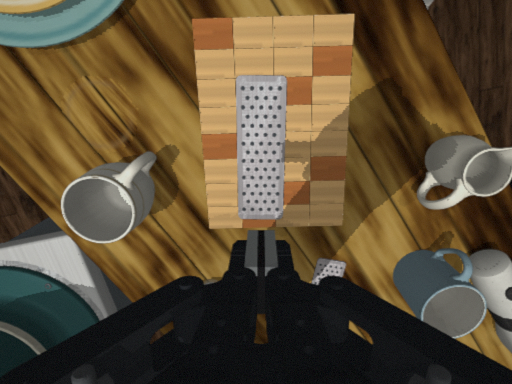

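```bash
python3 - <<'E'
from h import *
np.set_printoptions(suppress=True,precision=4)
d=np.load("w3.npy",allow_pickle=True).item()
b=toplane(d,[[194,18],[353.5,14.5],[343,226],[209,228.5]],.045); p=toplane(d,[[237,76],[285,75],[282,218],[237,217]],.048)
print(b,b.mean(0)); print(p,p.mean(0))
for q in(b,p):
    v=q[0]+q[1]-q[2]-q[3]; print(np.rad2deg(np.arctan2(v[1],v[0])),np.linalg.norm(v)/2)
m=vision.cut_out("wrist","plate_center")
for r in m:
    ys,xs=np.nonzero(r["pixels"]); W=toplane(d,np.c_[xs,ys],.048)[:,:2].astype(np.float32); print(r["confidence"],cv2.minAreaRect(W))
u=np.array([np.cos(np.deg2rad(79.6)),np.sin(np.deg2rad(79.6)),0]); print("plate along board y",(p.mean(0)-b.mean(0))@u)
E
```

```text
[[0.405  0.3818 0.045 ]
 [0.568  0.3504 0.045 ]
 [0.5262 0.1143 0.045 ]
 [0.3586 0.1463 0.045 ]] [0.4644 0.2482 0.045 ]
[[0.4359 0.3169 0.048 ]
 [0.4872 0.307  0.048 ]
 [0.4524 0.1425 0.048 ]
 [0.3977 0.1555 0.048 ]] [0.4433 0.2305 0.048 ]
79.40698214542996 0.23988505566939067
77.37630792160516 0.16698889198169997
0.76 ((0.4432094991207123, 0.23034796118736267), (0.1683959811925888, 0.05575459450483322), 77.51795959472656)
plate along board y -0.021241150063598974
```

```bash
python3 -m inch '{"slide":[[0.009,0,0.03],[0,0,0.05],[0,0,0.05],[0,0,0.05],[0,0,0.02]],"twist":[0,0,0,0,0],"grip":[0,0,0,0,0]}' && python3 -m inch '{"slide":[[0,0,0.005],[0,0,0.004],[0,0,0.003],[0,0,0]],"twist":[0,0,0,0],"grip":[0,0,0,0]}'
```

```text
time: 6.85
position: [0.4436, 0.2297, 0.0588]
tcp_rot: [-0.001, 0.777, 0.629, -0.002]
force: [0.4, 0.4, 1.2]
grip_width: 0.0002
time: 7.35
position: [0.4453, 0.2302, 0.0497]
tcp_rot: [0.0, 0.777, 0.63, 0.0]
force: [0.4, 0.4, -0.1]
grip_width: -0.0002
```

```bash
python3 -m inch '{"slide":[[0,0,0.001],[0,0,0.001],[0,0,0]],"twist":[0,0,0],"grip":[0,0,0]}';  python3 -m inch '{"slide":[[0,0,0.001],[0,0,0]],"twist":[0,0],"grip":[0,0]}'
```

```text
time: 7.72
position: [0.4453, 0.2302, 0.048]
tcp_rot: [0.0, 0.777, 0.63, 0.0]
force: [-4.8, -4.0, 17.6]
grip_width: -0.0
time: 7.98
position: [0.4454, 0.2303, 0.0479]
tcp_rot: [0.001, 0.777, 0.63, 0.0]
force: [-11.8, -7.8, 41.6]
grip_width: 0.0001
```

```bash
python3 -m inch '{"slide":[[0,0,-0.0008],[-0.003,0,0],[-0.004,0,0],[-0.004,0,0],[0,0,0]],"twist":[0,0,0,0,0],"grip":[0,0,0,0,0]}'; python3 - <<'E'
from h import *
d=snap("wrist","w4.png")
E
```

```text
time: 8.6
position: [0.4437, 0.2205, 0.048]
tcp_rot: [-0.0, 0.777, 0.63, 0.002]
force: [0.6, 3.6, 11.2]
grip_width: 0.0001
```

View pics/w4.png

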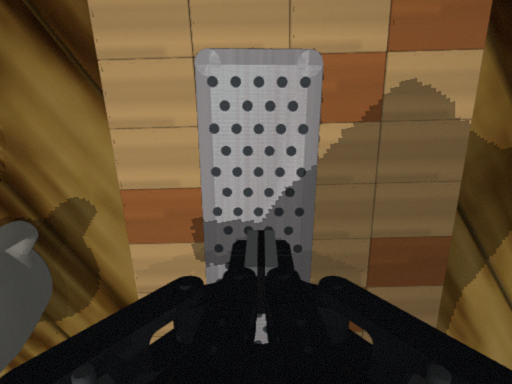

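```bash
python3 -m inch '{"slide":[[0,0,0.0004],[-0.005,0,0],[-0.005,0,0],[-0.005,0,0],[-0.005,0,0]],"twist":[0,0,0,0,0],"grip":[0,0,0,0,0]}'; python3 - <<'E'
from h import *
np.set_printoptions(suppress=True,precision=4)
d=snap("wrist","w5.png")
for r in vision.cut_out("wrist","plate_center"):
    ys,xs=np.nonzero(r["pixels"]); W=toplane(d,np.c_[xs,ys],.048)[:,:2].astype(np.float32); print(r["confidence"],cv2.minAreaRect(W), W[W[:,1]>W[:,1].max()-.004].mean(0))
E
```

```text
time: 9.28
position: [0.4402, 0.202, 0.048]
tcp_rot: [-0.0, 0.776, 0.63, 0.003]
force: [1.5, 9.3, 12.4]
grip_width: -0.0001
0.81 ((0.4437319338321686, 0.2301677167415619), (0.16751985251903534, 0.055601973086595535), 77.7402572631836) [0.4424 0.3144]
```

View pics/w5.png

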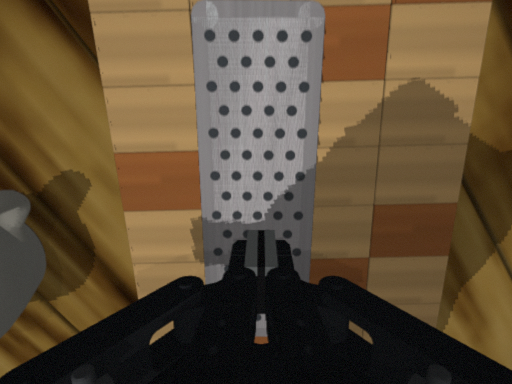

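```bash
python3 -m inch '{"slide":[[0,0,-0.003],[0.02,0,-0.001],[0.025,0,0],[0.005,0,0.002],[0,0,0.0025]],"twist":[0,0,0,0,0],"grip":[0,0,0,0,0]}';python3 -m inch '{"slide":[[0,0,0.0002],[0,0,0]],"twist":[0,0],"grip":[0,0]}'
```

```text
time: 10.0
position: [0.4492, 0.2509, 0.0477]
tcp_rot: [-0.0, 0.776, 0.63, 0.001]
force: [-21.1, -2.6, 79.0]
grip_width: -0.0003
time: 10.25
position: [0.4491, 0.2509, 0.0479]
tcp_rot: [-0.0, 0.776, 0.63, 0.002]
force: [-12.4, 3.8, 41.9]
grip_width: -0.0003
```

```bash
python3 -m inch '{"slide":[[0,0,-0.0005],[-0.004,0,0],[-0.004,0,0],[-0.004,0,0]],"twist":[0,0,0,0],"grip":[0,0,0,0]}'; python3 - <<'E'
from h import *
np.set_printoptions(suppress=True,precision=4)
d=snap("wrist","w6.png")
for r in vision.cut_out("wrist","plate_center"):
    ys,xs=np.nonzero(r["pixels"]); W=toplane(d,np.c_[xs,ys],.048)[:,:2].astype(np.float32); print(r["confidence"],cv2.minAreaRect(W), W[W[:,1]>W[:,1].max()-.004].mean(0))
E
```

```text
time: 10.75
position: [0.448, 0.2397, 0.048]
tcp_rot: [-0.0, 0.776, 0.63, 0.003]
force: [1.9, 12.4, 16.3]
grip_width: 0.0003
0.88 ((0.44723695516586304, 0.24080818891525269), (0.12536175549030304, 0.055929988622665405), 77.40560150146484) [0.4422 0.3041]
```

```bash
python3 -m inch '{"slide":[[-0.005,0,0.0002],[-0.006,0,0],[-0.006,0,0],[-0.006,0,0],[0,0,0]],"twist":[0,0,0,0,0],"grip":[0,0,0,0,0]}'; python3 - <<'E'
from h import *
np.set_printoptions(suppress=True,precision=4)
d=snap("wrist","w7.png")
for r in vision.cut_out("wrist","plate_center"):
    ys,xs=np.nonzero(r["pixels"]); W=toplane(d,np.c_[xs,ys],.048)[:,:2].astype(np.float32); print(r["confidence"],cv2.minAreaRect(W), W[W[:,1]>W[:,1].max()-.004].mean(0))
E
```

```text
time: 11.48
position: [0.4436, 0.2168, 0.048]
tcp_rot: [-0.0, 0.776, 0.63, 0.003]
force: [1.3, 9.1, 23.5]
grip_width: -0.0
0.96 ((0.44510161876678467, 0.22879089415073395), (0.147586390376091, 0.05632214993238449), 77.6996078491211) [0.4422 0.3031]
```

View pics/w7.png

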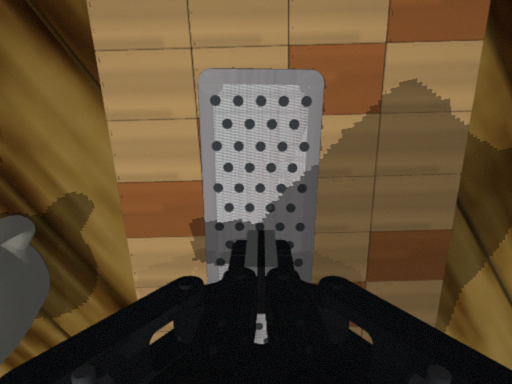

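View pics/w6.png

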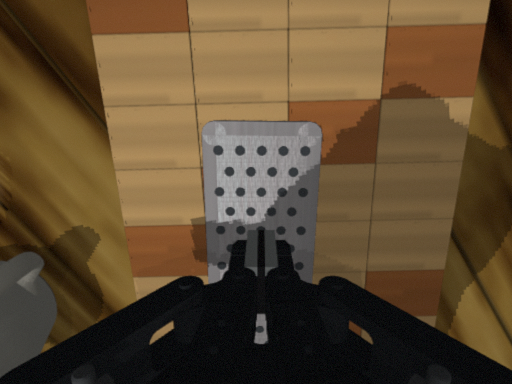

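```bash
python3 -m inch '{"slide":[[0,0,0.0004],[0,0,0]],"twist":[0,0],"grip":[0,0]}'; python3 -m inch '{"slide":[[-0.003,0,0],[-0.003,0,0]],"twist":[0,0],"grip":[0,0]}';  python3 -m inch '{"slide":[[-0.003,0,0.0002],[-0.003,0,0]],"twist":[0,0],"grip":[0,0]}'; python3 - <<'E'
from h import *
np.set_printoptions(suppress=True,precision=4)
d=snap("wrist","w8.png")
for r in vision.cut_out("wrist","plate_center"):
    ys,xs=np.nonzero(r["pixels"]); W=toplane(d,np.c_[xs,ys],.048)[:,:2].astype(np.float32); print(r["confidence"],cv2.minAreaRect(W), W[W[:,1]>W[:,1].max()-.004].mean(0))
E
```

```text
time: 11.82
position: [0.4436, 0.2168, 0.0479]
tcp_rot: [0.0, 0.776, 0.63, 0.003]
force: [-1.9, 7.5, 35.5]
grip_width: -0.0
time: 12.08
position: [0.4429, 0.2124, 0.048]
tcp_rot: [-0.0, 0.776, 0.631, 0.004]
force: [3.4, 17.1, 22.8]
grip_width: -0.0003
time: 12.32
position: [0.442, 0.2068, 0.048]
tcp_rot: [-0.0, 0.776, 0.631, 0.005]
force: [2.9, 18.2, 25.8]
grip_width: -0.0003
0.77 ((0.4432346820831299, 0.21921172738075256), (0.14790798723697662, 0.056340500712394714), 77.78217315673828) [0.4416 0.2931]
```

```bash
python3 -m inch '{"slide":[[-0.003,0,0.0001],[-0.003,0,0],[-0.003,0,0],[-0.003,0,0],[-0.003,0,0]],"twist":[0,0,0,0,0],"grip":[0,0,0,0,0]}'; python3 -m inch '{"slide":[[-0.003,0,0.0001],[-0.003,0,0],[-0.003,0,0]],"twist":[0,0,0],"grip":[0,0,0]}'; python3 - <<'E'
from h import *
np.set_printoptions(suppress=True,precision=4)
d=snap("wrist","w9.png")
for r in vision.cut_out("wrist","plate_center"):
    ys,xs=np.nonzero(r["pixels"]); W=toplane(d,np.c_[xs,ys],.048)[:,:2].astype(np.float32); print(r["confidence"],cv2.minAreaRect(W), W[W[:,1]>W[:,1].max()-.004].mean(0))
E
```

```text
time: 13.05
position: [0.4392, 0.1923, 0.048]
tcp_rot: [-0.0, 0.776, 0.631, 0.005]
force: [3.5, 19.1, 27.3]
grip_width: -0.0001
time: 13.42
position: [0.4375, 0.1836, 0.0479]
tcp_rot: [-0.0, 0.776, 0.631, 0.005]
force: [4.0, 21.1, 29.5]
grip_width: -0.0002
0.88 ((0.43856266140937805, 0.19602036476135254), (0.14769978821277618, 0.05637914314866066), 77.1710433959961) [0.4366 0.2699]
```

```bash
python3 -m inch '{"slide":[[-0.003,0,0],[-0.004,0,0],[-0.004,0,0],[-0.004,0,0],[-0.003,0,0]],"twist":[0,0,0,0,0],"grip":[0,0,0,0,0]}'; python3 -m inch '{"slide":[[-0.004,0,0],[-0.004,0,0],[0,0,0]],"twist":[0,0,0],"grip":[0,0,0]}'; python3 - <<'E'
from h import *
np.set_printoptions(suppress=True,precision=4)
d=snap("wrist","w10.png")
for r in vision.cut_out("wrist","plate_center"):
    ys,xs=np.nonzero(r["pixels"]); W=toplane(d,np.c_[xs,ys],.048)[:,:2].astype(np.float32); print(r["confidence"],cv2.minAreaRect(W), W[W[:,1]>W[:,1].max()-.004].mean(0))
d=snap("scene","s3.png",(140,190,300,340),4)
for r in vision.cut_out("scene","plate_center"):
    ys,xs=np.nonzero(r["pixels"]); W=toplane(d,np.c_[xs,ys],.048)[:,:2].astype(np.float32); print(r["confidence"],cv2.minAreaRect(W))
E
```

```text
time: 14.15
position: [0.434, 0.166, 0.0479]
tcp_rot: [-0.0, 0.776, 0.631, 0.005]
force: [5.1, 20.8, 30.5]
grip_width: 0.0001
time: 14.52
position: [0.4323, 0.1578, 0.0479]
tcp_rot: [0.0, 0.776, 0.631, 0.005]
force: [3.6, 18.4, 33.8]
grip_width: -0.0001
0.84 ((0.43377405405044556, 0.16989588737487793), (0.14740371704101562, 0.056044191122055054), 77.4123306274414) [0.4312 0.2441]
0.47 ((0.479696661233902, 0.08774812519550323), (0.0025507318787276745, 0.0056655751541256905), 15.161896705627441) [0.4796 0.0884]
0.81 ((0.43072423338890076, 0.16240815818309784), (0.16805192828178406, 0.05477502942085266), 76.66683197021484)
0.8 ((0.45116519927978516, 0.012885447591543198), (0.07722970098257065, 0.03860297054052353), 66.82344055175781)
```

View pics/s3.png

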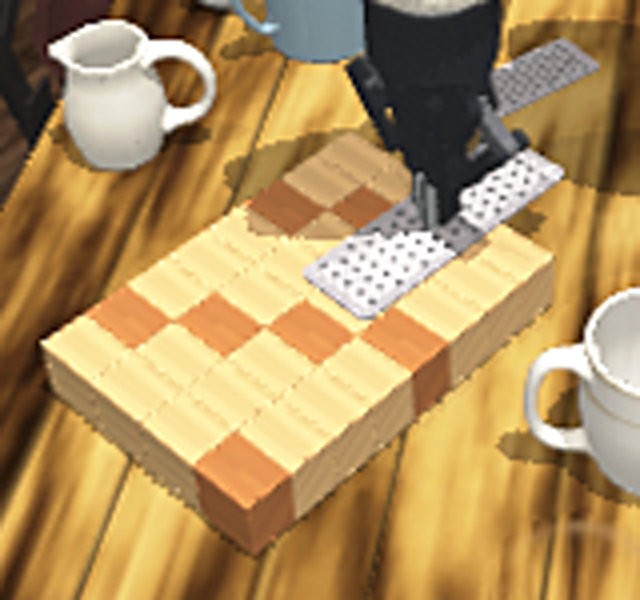

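```bash
python3 -m inch '{"slide":[[0,0,-0.02],[0,0,-0.03],[-0.025,-0.001,-0.01],[-0.025,-0.002,0],[0,0,0]],"twist":[0,0,0,0.01,0],"grip":[0,0.5,1,1,1]}' 60; python3 - <<'E'
from h import *
np.set_printoptions(suppress=True,precision=4)
d=snap("wrist","w11.png")
d=snap("scene","s4.png",(200,180,300,280),6)
E
```

```text
time: 15.35
position: [0.4152, 0.1037, 0.1054]
tcp_rot: [0.0, 0.781, 0.625, -0.001]
force: [-0.4, 0.1, -0.1]
grip_width: 0.0721
```

View pics/w11.png

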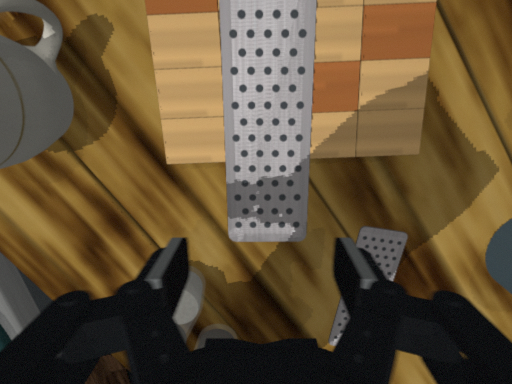

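View pics/s4.png

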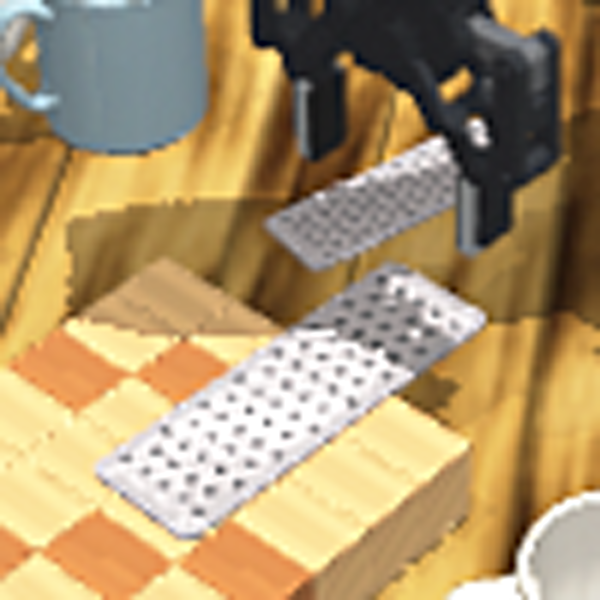

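```bash
python3 - <<'E'
from h import *
np.set_printoptions(suppress=True,precision=4)
d=vision.get_image("wrist")
im=cv2.imread("pics/w11.png")
p=toplane(d,[[228,240],[305,240]],.048); print(p,p.mean(0)); b=toplane(d,[[168,163],[423,154]],.045);print(b)
for r in vision.cut_out("wrist","plate_center"):
    ys,xs=np.nonzero(r["pixels"]); W=toplane(d,np.c_[xs,ys],.048)[:,:2].astype(np.float32); print(r["confidence"],cv2.minAreaRect(W))
o=sensors.get_obs();print(o["position"],o["tcp_rot"],2*np.rad2deg(np.arctan2(o["tcp_rot"][2],o["tcp_rot"][1])))
print(proj(d,[list(o["position"][:2])+[.048]]))
E
```

```text
[[0.3866 0.0856 0.048 ]
 [0.4407 0.0735 0.048 ]] [0.4136 0.0796 0.048 ]
[[0.3608 0.1486 0.045 ]
 [0.5289 0.1174 0.045 ]]
0.89 ((0.47635361552238464, 0.018758956342935562), (0.10675470530986786, 0.03545393422245979), 67.71122741699219)
0.82 ((0.4295653998851776, 0.15175752341747284), (0.15587233006954193, 0.05709452927112579), 77.46159362792969)
[0.4157 0.1061 0.1054] [-0.0002  0.7796  0.6262  0.    ] 77.54767846365033
[[261.326  205.6053]]
```

```bash
python3 -m inch '{"slide":[[0.007,0.004,0],[0,0,0.02],[0,0,0.03],[0,0,0.02],[0,0,0.01]],"twist":[0,0,0,0,0],"grip":[1,1,1,1,1]}' 60;  python3 -m inch '{"slide":[[0,0,0],[0,0,0],[0,0,0],[0,0,0],[0,0,0]],"twist":[0,0,0,0,0],"grip":[1,0.5,0.3,0,0]}' 60; python3 - <<'E'
from h import *
d=snap("wrist","w12.png")
E
```

```text
time: 16.18
position: [0.421, 0.1122, 0.0245]
tcp_rot: [-0.0, 0.78, 0.626, -0.0]
force: [1.0, 0.6, -0.1]
grip_width: 0.086
time: 16.8
position: [0.4215, 0.1116, 0.0261]
tcp_rot: [0.0, 0.78, 0.626, 0.0]
force: [-1.7, 0.3, 7.5]
grip_width: 0.0541
```

View pics/w12.png

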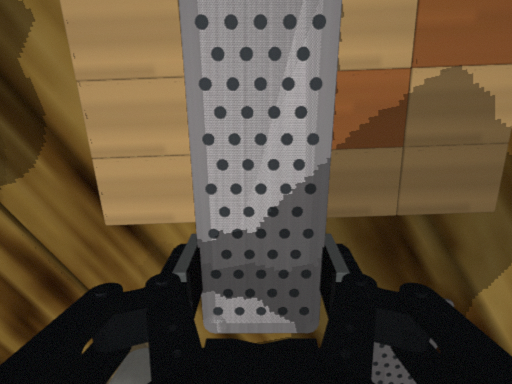

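```bash
python3 -m inch '{"slide":[[0,0,0],[0,0,-0.005],[0,0,-0.015],[0,0,-0.02],[0,0,-0.02]],"twist":[0,0,0,0,0],"grip":[0,0,0,0,0]}' 60; python3 - <<'E'
from h import *
d=snap("wrist","w13.png")
d=snap("scene","s5.png",(180,150,310,280),5)
E
```

```text
time: 17.48
position: [0.421, 0.1115, 0.087]
tcp_rot: [0.0, 0.78, 0.626, 0.0]
force: [0.8, -0.7, -1.7]
grip_width: 0.0539
```

View pics/w13.png

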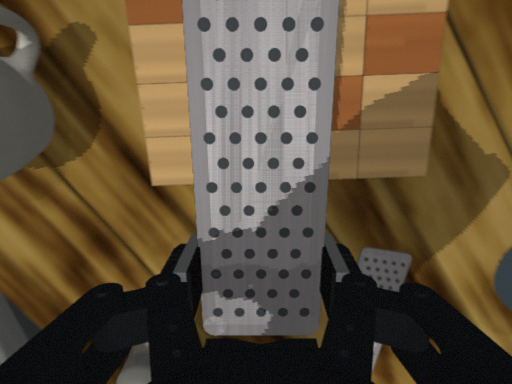

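View pics/s5.png

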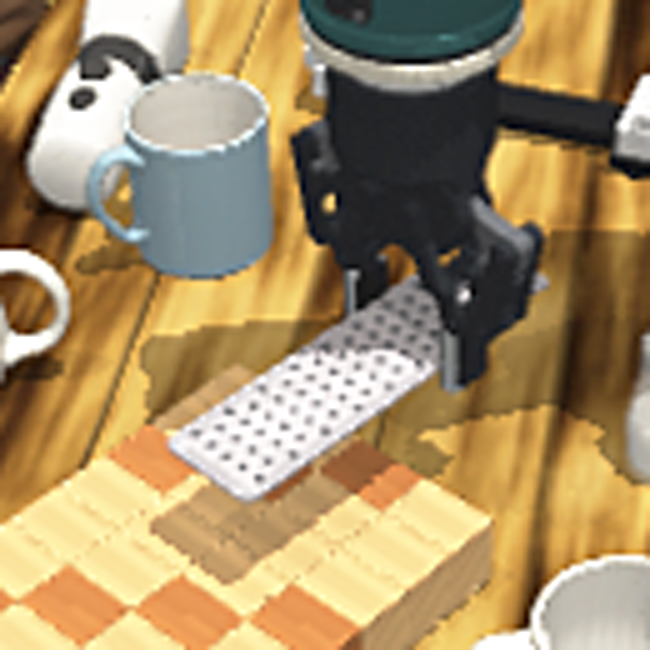

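```bash
python3 - <<'E'
from h import *
np.set_printoptions(suppress=True,precision=4)
d=vision.get_image("wrist"); o=sensors.get_obs()
r=vision.cut_out("wrist","plate_center")
for k in r: ys,xs=np.nonzero(k["pixels"]); print(k["confidence"],len(xs),xs.mean(),ys.mean())
m=np.array(r[0]["pixels"]); 
for y in (20,60,100,140,180,220): 
    x=np.nonzero(m[y])[0]; print(y,x.min(),x.max())
print([np.nonzero(m[:,x])[0].max() for x in (220,240,260,280,300)])
zt=o["position"][2]+.0219
yaw=2*np.arctan2(o["tcp_rot"][2],o["tcp_rot"][1]); tx=np.array([np.cos(yaw),np.sin(yaw)]); ty=np.array([np.sin(yaw),-np.cos(yaw)])
pts=[]
for y in (20,60,100,140,180):
    x=np.nonzero(m[y])[0]; 
    W=toplane(d,[[x.min()-.5,y],[x.max()+.5,y]],zt)[:,:2]-o["position"][:2]; print(y,(W@tx),(W@ty), "mid",(W@ty).mean(),"w",np.ptp(W@ty))
W=toplane(d,[[x_,np.nonzero(m[:,x_])[0].max()] for x_ in (230,260,290)],zt)[:,:2]-o["position"][:2]; print("end x",W@tx)
E
```

```text
0.82 45333 260.2395385260186 157.87022698696313
0.69 26770 306.13597310422114 86.74613373178931
0.56 1599 382.2251407129456 266.9161976235147
20 183 336
60 186 334
100 189 332
140 191 330
180 193 327
220 196 325
[np.int64(334), np.int64(335), np.int64(334), np.int64(334), np.int64(333)]
20 [0.1007 0.1006] [-0.0277  0.0268] mid -0.0004829142220193743 w 0.05451125134109301
60 [0.0875 0.0875] [-0.0276  0.027 ] mid -0.0003275206722936144 w 0.05463440452962222
100 [0.0734 0.0734] [-0.0275  0.0272] mid -0.00016055791055894983 w 0.054766727281466955
140 [0.0582 0.0582] [-0.0278  0.0275] mid -0.00017799268492960617 w 0.05530390072433525
180 [0.0418 0.0417] [-0.0281  0.0273] mid -0.000402499469405182 w 0.055472933184022556
end x [-0.036  -0.0361 -0.0361]
```

```bash
python3 -m inch '{"slide":[[0,0,-0.02],[0,0,-0.025],[0,0,0],[0,0,0],[0,0,0]],"twist":[0.05,0.12,0.16,0.165,0.165],"grip":[0,0,0,0,0]}' 60;python3 -m inch '{"slide":[[0,0,0],[0,0,0],[0,0,0],[0,0,0],[0,0,0]],"twist":[0.165,0.165,0.11,0.057,0],"grip":[0,0,0,0,0]}'
```

```text
time: 18.3
position: [0.4207, 0.1114, 0.1299]
tcp_rot: [-0.0, 0.942, 0.337, -0.001]
force: [-0.3, 0.2, -2.9]
grip_width: 0.0538
time: 18.92
position: [0.4207, 0.1115, 0.1299]
tcp_rot: [0.0, 0.995, 0.098, -0.001]
force: [-0.1, 0.9, -1.6]
grip_width: 0.054
```

```bash
python3 -m inch '{"slide":[[0,0.02,0],[0.001,0.045,0],[0.001,0.05,0],[0.001,0.05,0],[0.001,0.05,0]],"twist":[0,0,0,0,0],"grip":[0,0,0,0,0]}' ;python3 -m inch '{"slide":[[0,0.05,0],[0,0.045,0],[0,0.02,-0.01],[0,0,0],[0,0,0]],"twist":[0,0,0,0,0],"grip":[0,0,0,0,0]}'; python3 - <<'E'
from h import *
d=snap("wrist","w14.png")
o=sensors.get_obs();print(o["position"],o["tcp_rot"],2*np.rad2deg(np.arctan2(o["tcp_rot"][2],o["tcp_rot"][1])))
np.save("w14.npy",d,allow_pickle=True)
E
```

```text
time: 19.55
position: [0.4668, -0.1002, 0.1302]
tcp_rot: [-0.0, 0.995, 0.099, -0.0]
force: [2.3, 0.7, -2.7]
grip_width: 0.054
time: 20.18
position: [0.4889, -0.2105, 0.1399]
tcp_rot: [-0.0, 0.995, 0.098, -0.0]
force: [0.4, 0.6, -2.6]
grip_width: 0.0535
[ 0.48894751 -0.2103086   0.13995363] [-3.64306102e-04  9.95122591e-01  9.86444430e-02 -4.13273229e-04] 11.322235374572573
```

View pics/w14.png

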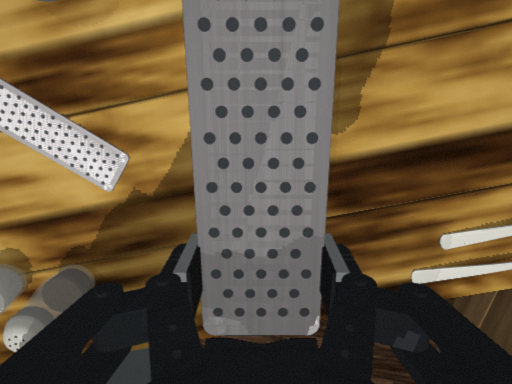

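```bash
python3 -m inch '{"slide":[[0,0.001,0.03],[0,0,0.035],[0,0,0.025],[0,0,0.008],[0,0,0.005]],"twist":[0,0,0,0,0],"grip":[0,0,0,0,0]}' ; python3 -m inch '{"slide":[[0,0,0.003],[0,0,0]],"twist":[0,0],"grip":[0,0]}'; python3 - <<'E'
from h import *
d=snap("wrist","w15.png")
d=snap("scene","s6.png",(220,110,350,210),6)
d=snap("side","d6.png",(220,120,350,220),6)
E
```

```text
time: 20.85
position: [0.4897, -0.212, 0.0376]
tcp_rot: [-0.0, 0.995, 0.098, 0.0]
force: [0.1, 0.5, -2.4]
grip_width: 0.0537
time: 21.1
position: [0.4896, -0.2124, 0.0349]
tcp_rot: [0.0, 0.995, 0.098, 0.0]
force: [0.1, -0.2, -2.3]
grip_width: 0.0538
```

View pics/s6.png

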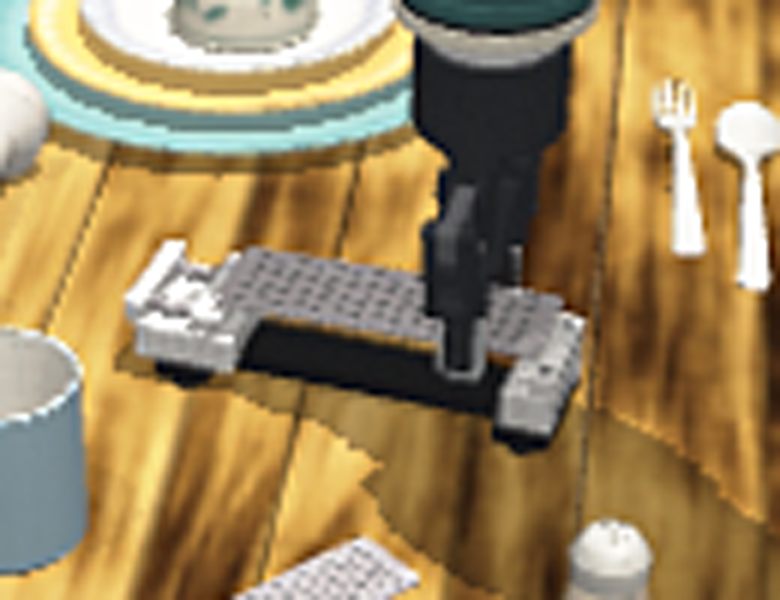

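View pics/d6.png

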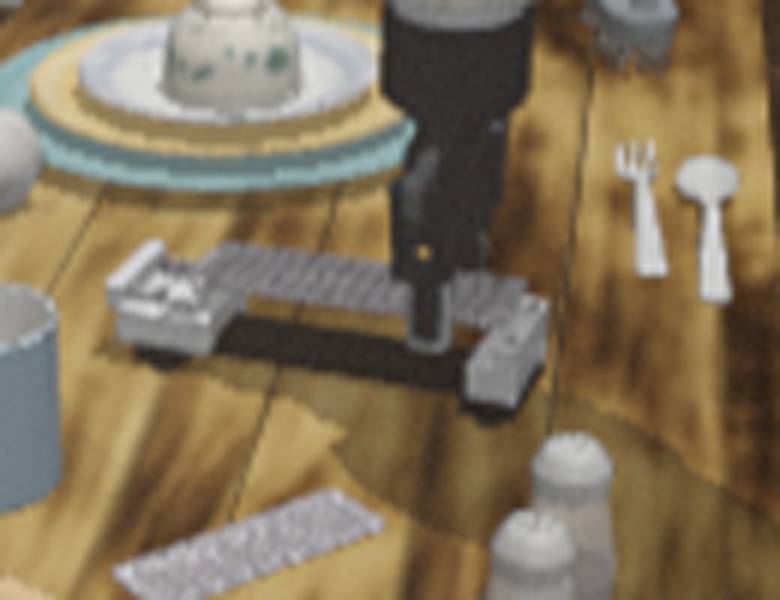

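View pics/w15.png

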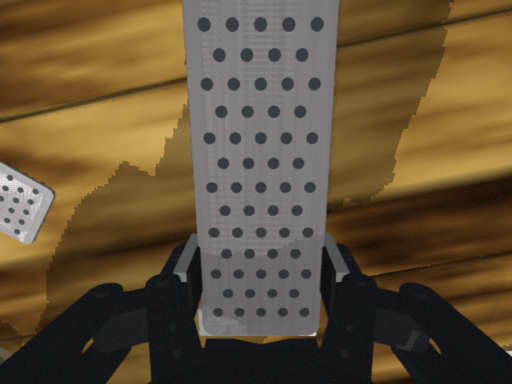

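```bash
python3 -m inch '{"slide":[[0,0,0.003],[0,0,0.002],[0,0,0]],"twist":[0,0,0],"grip":[0,0,0]}' ; python3 -m inch '{"slide":[[0,0,0.001],[0,0,0.001],[0,0,0]],"twist":[0,0,0],"grip":[0,0,0]}'
```

```text
time: 21.62
position: [0.4893, -0.2124, 0.0293]
tcp_rot: [-0.0, 0.995, 0.098, -0.0]
force: [-0.5, -0.4, -2.2]
grip_width: 0.0541
time: 22.0
position: [0.4894, -0.2124, 0.0277]
tcp_rot: [0.0, 0.995, 0.098, -0.0]
force: [-3.2, 0.8, 5.1]
grip_width: 0.0538
```

```bash
python3 -m inch '{"slide":[[0,0,0],[0,0,0],[0,0,0]],"twist":[0,0,0],"grip":[0.75,0.75,0.85]}' 20;  python3 - <<'E'
from h import *
d=snap("wrist","w16.png")
d=snap("scene","s7.png",(220,110,350,210),6)
E
```

```text
time: 22.38
position: [0.4895, -0.2124, 0.0275]
tcp_rot: [-0.0, 0.995, 0.098, 0.0]
force: [-0.4, -0.2, -0.7]
grip_width: 0.0726
```

View pics/s7.png

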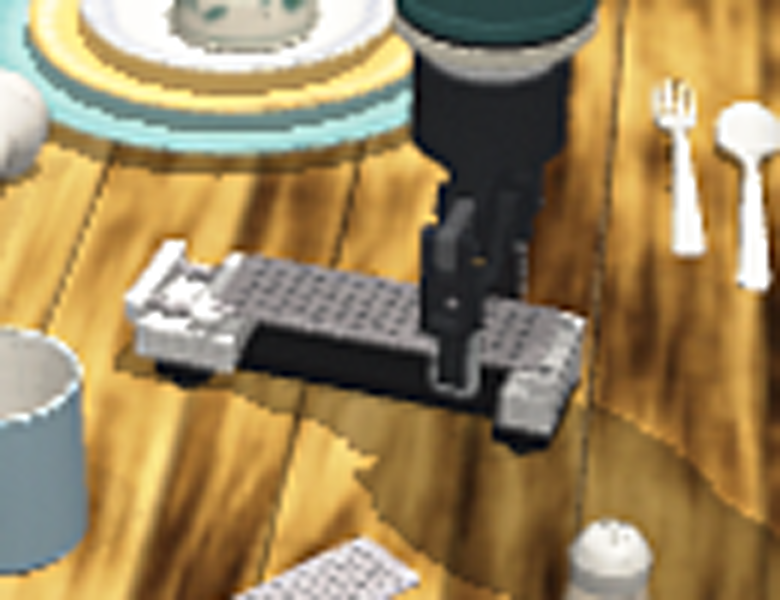

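View pics/w16.png

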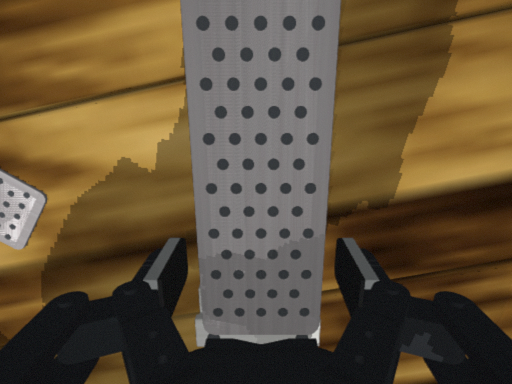

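```bash
python3 -m inch '{"slide":[[0,0,0],[0.01,0,0],[0.02,0,0],[0.019,0,0],[0,0,0]],"twist":[0,0,0,0,0],"grip":[1,1,1,1,1]}' 20;  python3 - <<'E'
from h import *
d=snap("wrist","w17.png"); np.save("w17.npy",d,allow_pickle=True)
d=snap("scene","s8.png",(220,110,350,210),6)
E
```

```text
time: 23.1
position: [0.539, -0.202, 0.0274]
tcp_rot: [-0.0, 0.995, 0.098, 0.0]
force: [-0.1, 1.1, -0.0]
grip_width: 0.0852
```

View pics/s8.png

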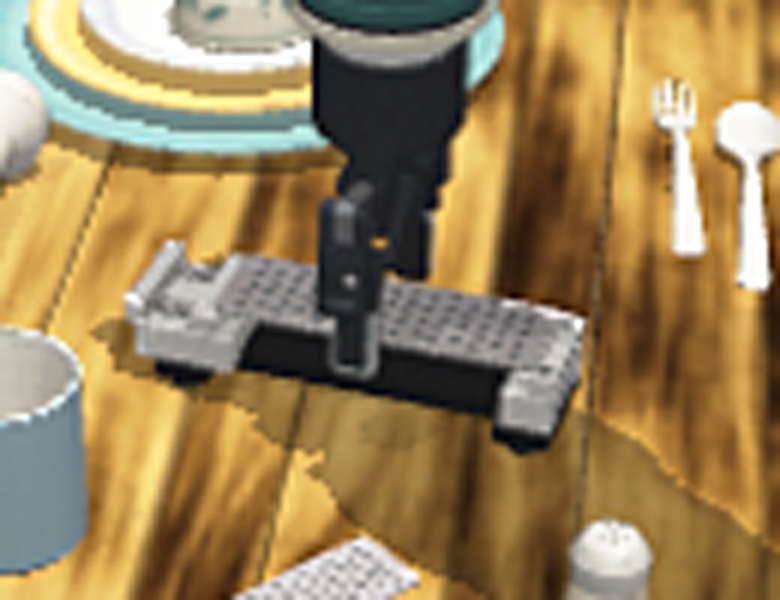

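View pics/w17.png

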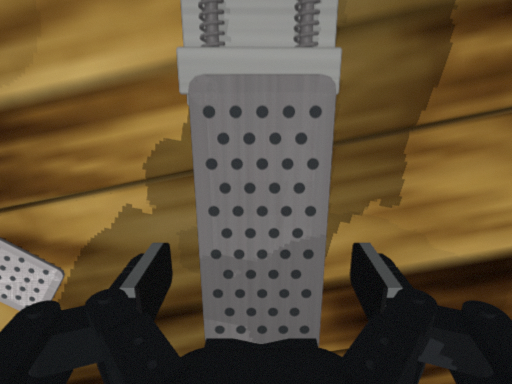

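```bash
python3 - <<'E'
from h import *
np.set_printoptions(suppress=True,precision=4)
d=np.load("w17.npy",allow_pickle=True).item(); H=np.array([.5375,-.202]); a=.1956
ax=np.array([np.cos(a),np.sin(a)]); ay=np.array([-np.sin(a),np.cos(a)])
f=lambda uv,z:[(round(float((p[:2]-H)@ax),4),round(float((p[:2]-H)@ay),4)) for p in toplane(d,uv,z)]
print("end",f([[200,75],[262,74],[328,75]],.049)); print("outer",f([[180,49],[339,49]],.046)); print("inner",f([[181,92],[338,92]],.046))
print("sides",f([[189,100],[337,100],[204,310],[322,310]],.049))
E
```

```text
end [(0.0831, 0.0224), (0.0835, -0.0005), (0.0831, -0.0249)]
outer [(0.0923, 0.0298), (0.0923, -0.0289)]
inner [(0.0771, 0.0306), (0.0771, -0.0297)]
sides [(0.0742, 0.0271), (0.0742, -0.0288), (-0.0208, 0.0266), (-0.0207, -0.0289)]
```

```bash
python3 -m inch '{"slide":[[0,0,0],[0,0,0],[0,0,0],[0,0,0],[0,0,0]],"twist":[0,0,0,0,0],"grip":[0.6,0.4,0,0,0]}' 30; python3 -m inch '{"slide":[[0,0,0],[0,0,-0.0015],[-0.003,0,0],[-0.004,0,0],[-0.004,0,0]],"twist":[0,0,0,0,0],"grip":[0,0,0,0,0]}' 30; python3 - <<'E'
from h import *
d=snap("wrist","w18.png"); np.save("w18.npy",d,allow_pickle=True)
E
```

```text
time: 23.82
position: [0.5371, -0.2031, 0.0277]
tcp_rot: [0.0, 0.995, 0.098, -0.0]
force: [-3.2, 1.2, 6.0]
grip_width: 0.055
time: 24.45
position: [0.5263, -0.205, 0.0289]
tcp_rot: [-0.0, 0.995, 0.098, -0.0]
force: [0.3, -0.4, -2.3]
grip_width: 0.0548
```

View pics/w18.png

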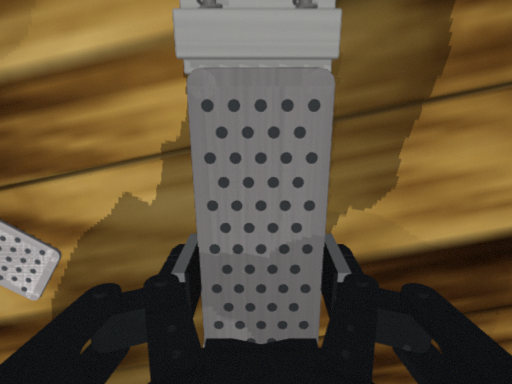

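```bash
cat > m.py <<'E'
from h import *
np.set_printoptions(suppress=True,precision=4)
H=np.array([.5375,-.202]); a=.1956
ax=np.array([np.cos(a),np.sin(a)]); ay=np.array([-np.sin(a),np.cos(a)])
def f(d,uv,z): return [(round(float((p[:2]-H)@ax),4),round(float((p[:2]-H)@ay),4)) for p in toplane(d,uv,z)]
def tcp():
    o=sensors.get_obs(); p=o["position"][:2]-H; return (p@ax).round(4),(p@ay).round(4),o["position"][2].round(4),np.rad2deg(2*np.arctan2(o["tcp_rot"][2],o["tcp_rot"][1])).round(2),o["force"].round(1)
E
python3 - <<'E'
from m import *
d=np.load("w18.npy",allow_pickle=True).item(); print(tcp())
print("end",f(d,[[200,68],[262,67],[326,68]],.0505)); print("outer",f(d,[[176,9],[340,9]],.046)); print("inner",f(d,[[177,57],[338,57]],.046),f(d,[[186,71]],.034))
E
```

```text
(np.float64(-0.0122), np.float64(-0.0009), np.float64(0.0288), np.float64(11.2), array([ 0.1,  0. , -1.6]))
end [(0.0724, 0.0216), (0.0728, -0.0011), (0.0724, -0.0246)]
outer [(0.0926, 0.0299), (0.0926, -0.0293)]
inner [(0.0766, 0.0309), (0.0765, -0.0297)] [(0.0724, 0.0306)]
```

```bash
python3 -m inch '{"slide":[[0,0,0.001],[0,0,0.001],[0,0,0.001],[0,0,0]],"twist":[0,0,0,0],"grip":[0,0,0,0]}' 30; python3 -m inch '{"slide":[[0,0,0.001],[0,0,0.001],[0,0,0.0005],[0,0,0]],"twist":[0,0,0,0],"grip":[0,0,0,0]}' 30; python3 - <<'E'
from m import *
d=snap("wrist","w19.png"); np.save("w19.npy",d,allow_pickle=True); print(tcp())
d=snap("side","d9.png",(220,120,350,220),6)
E
```

```text
time: 25.0
position: [0.5267, -0.205, 0.0259]
tcp_rot: [-0.0, 0.995, 0.098, -0.0]
force: [0.3, 0.6, -0.9]
grip_width: 0.0547
time: 25.5
position: [0.5267, -0.205, 0.0235]
tcp_rot: [-0.0, 0.995, 0.098, -0.0]
force: [-0.7, 0.2, 2.4]
grip_width: 0.0548
(np.float64(-0.0111), np.float64(-0.0009), np.float64(0.0235), np.float64(11.22), array([-0.8, -0.6,  2.8]))
```

View pics/w19.png

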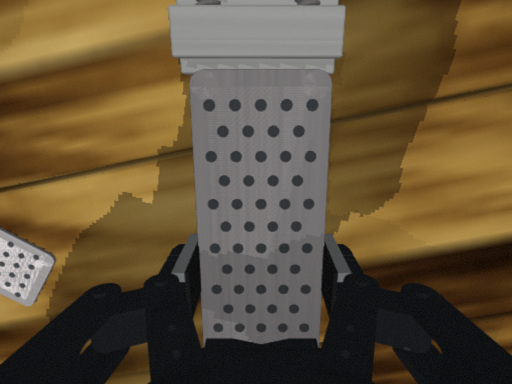

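View pics/d9.png

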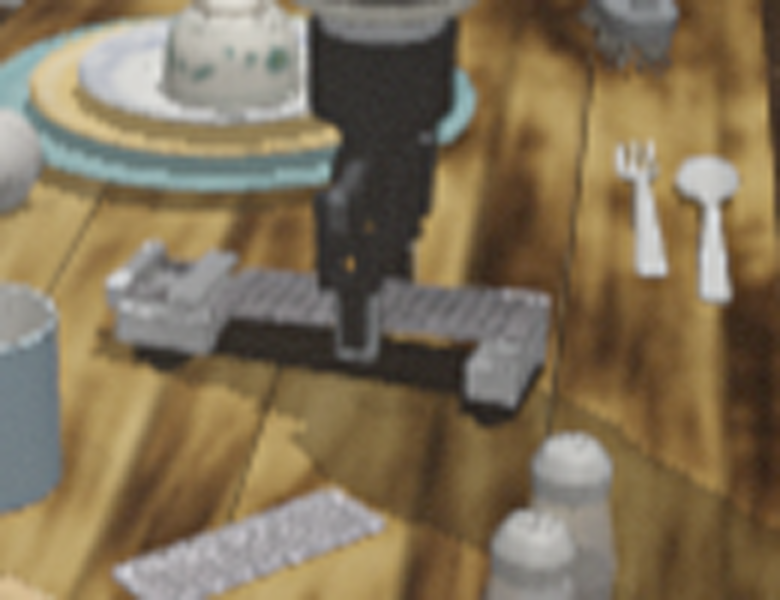

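```bash
python3 -m inch '{"slide":[[0.002,0,0],[0.002,0,0],[0.002,0,0],[0,0,0]],"twist":[0,0,0,0],"grip":[0,0,0,0]}' 30; python3 - <<'E'
from m import *
d=snap("wrist","w20.png",(150,0,370,160),3.5); np.save("w20.npy",d,allow_pickle=True); print(tcp())
E
```

```text
time: 26.1
position: [0.5329, -0.2036, 0.0235]
tcp_rot: [-0.0, 0.995, 0.098, 0.0]
force: [-0.6, -0.3, 1.5]
grip_width: 0.0549
(np.float64(-0.0048), np.float64(-0.0008), np.float64(0.0235), np.float64(11.23), array([ 0.3, -0.2,  2. ]))
```

View pics/w20.png

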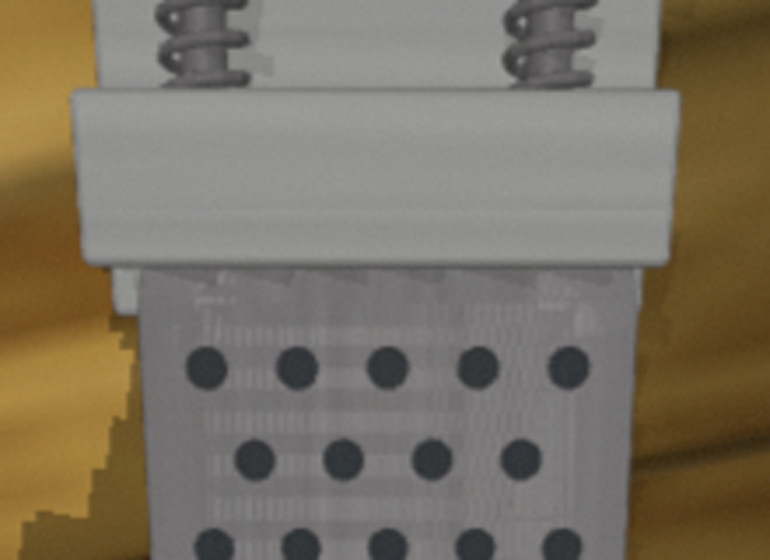

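```bash
python3 -m inch '{"slide":[[0.003,0,0],[0.003,0,0],[0.003,0,0],[0,0,0]],"twist":[0,0,0,0],"grip":[0,0,0,0]}' 30; python3 - <<'E'
from m import *
d=snap("wrist","w21.png",(150,0,370,160),3.5); np.save("w21.npy",d,allow_pickle=True); print(tcp())
E
```

```text
time: 26.65
position: [0.5409, -0.2021, 0.0232]
tcp_rot: [-0.0, 0.995, 0.098, -0.001]
force: [-4.8, -0.7, 3.4]
grip_width: 0.055
(np.float64(0.0033), np.float64(-0.0008), np.float64(0.0233), np.float64(11.2), array([-5.1, -1.5,  1.8]))
```

View pics/w21.png

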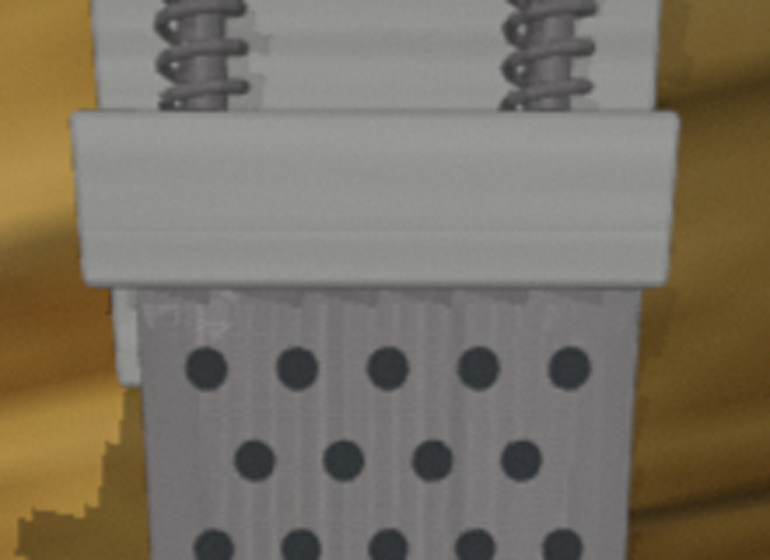

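```bash
python3 -m inch '{"slide":[[0.003,0,0],[0.003,0,0],[0,0,0]],"twist":[0,0,0],"grip":[0,0,0]}' 30; python3 - <<'E'
from m import *
d0=np.load("w21.npy",allow_pickle=True).item(); print("w21 outer/inner",f(d0,[[261,113/3.5],[261,283/3.5]],.046))
d=snap("wrist","w22.png",(150,0,370,160),3.5); np.save("w22.npy",d,allow_pickle=True); print(tcp())
E
```

```text
time: 27.08
position: [0.5459, -0.2011, 0.0226]
tcp_rot: [-0.0, 0.995, 0.097, -0.002]
force: [-7.9, -1.4, -4.3]
grip_width: 0.0551
w21 outer/inner [(0.099, -0.0008), (0.0829, -0.0008)]
(np.float64(0.0083), np.float64(-0.0007), np.float64(0.0226), np.float64(11.19), array([-7.3, -3. , -4.4]))
```

View pics/w22.png

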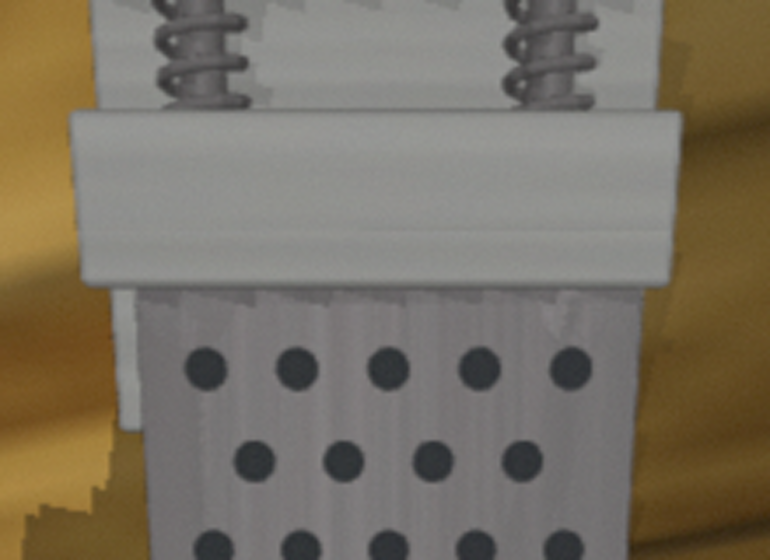

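```bash
python3 -m inch '{"slide":[[0.0025,0,0],[0,0,0]],"twist":[0,0],"grip":[0,0]}' 30; python3 -m inch '{"slide":[[0,0,0.001],[0,0,0.001],[0,0,0.001],[0,0,0]],"twist":[0,0,0,0],"grip":[0,0,0,0]}' 30; python3 - <<'E'
from m import *
d=snap("wrist","w23.png",(150,0,370,160),3.5); np.save("w23.npy",d,allow_pickle=True); print(tcp())
d=snap("scene","s9.png",(220,110,350,210),6)
d=snap("side","d10.png",(220,120,350,220),6)
E
```

```text
time: 27.38
position: [0.5482, -0.2006, 0.0225]
tcp_rot: [-0.0, 0.995, 0.097, -0.002]
force: [-8.0, -1.9, -4.7]
grip_width: 0.0548
time: 27.88
position: [0.5482, -0.2006, 0.0196]
tcp_rot: [-0.0, 0.995, 0.097, -0.002]
force: [-7.9, -2.5, -2.2]
grip_width: 0.0547
(np.float64(0.0107), np.float64(-0.0007), np.float64(0.0196), np.float64(11.18), array([-8. , -1.2, -2.8]))
```

View pics/w23.png

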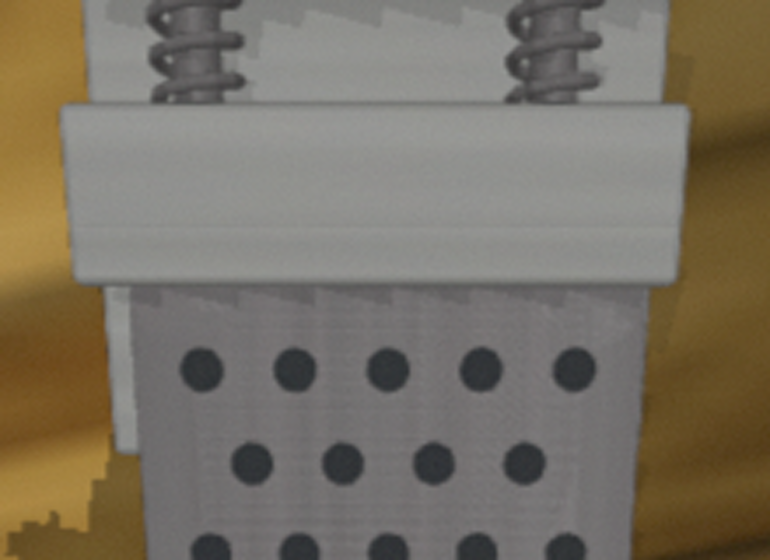

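View pics/s9.png

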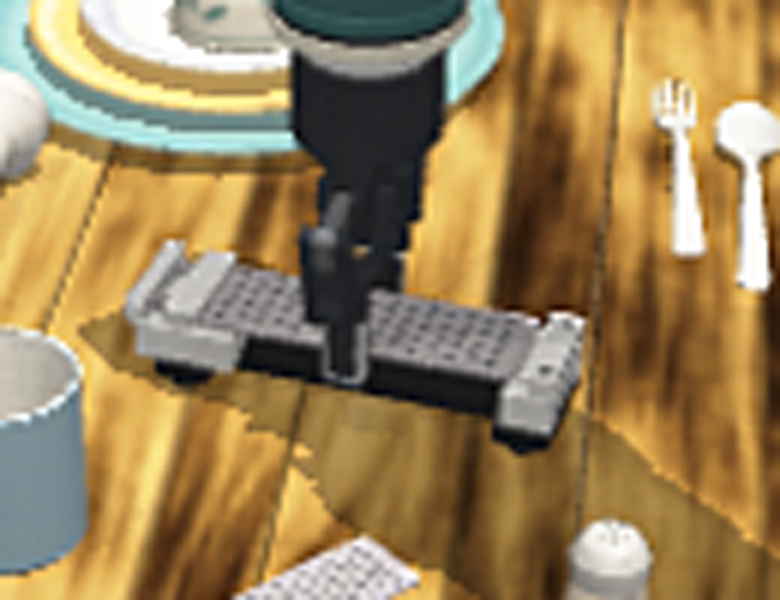

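View pics/d10.png

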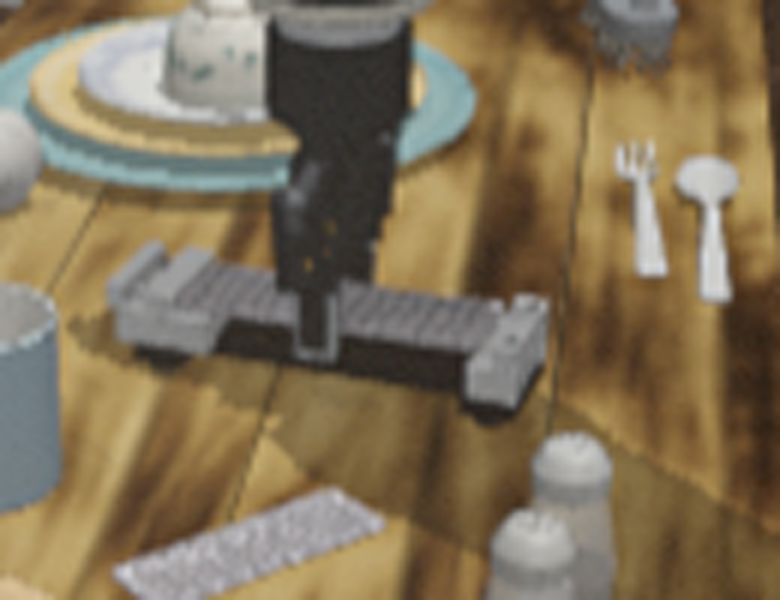

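```bash
python3 -m inch '{"slide":[[0,0,0.001],[0,0,0.001],[0,0,0.001],[0,0,0]],"twist":[0,0,0,0],"grip":[0,0,0,0]}' 30; python3 -m inch '{"slide":[[0,0,0.0005],[0,0,0.0005],[0,0,0]],"twist":[0,0,0],"grip":[0,0,0]}' 30; python3 - <<'E'
from m import *
d=snap("wrist","w24.png",(150,0,370,160),3.5); np.save("w24.npy",d,allow_pickle=True); print(tcp())
d=snap("scene","s10.png",(220,110,350,210),6)
E
```

```text
time: 28.52
position: [0.5484, -0.2006, 0.0169]
tcp_rot: [-0.0, 0.995, 0.097, -0.001]
force: [-9.0, -1.2, 2.2]
grip_width: 0.0547
time: 28.9
position: [0.5484, -0.2007, 0.0161]
tcp_rot: [-0.0, 0.995, 0.097, -0.001]
force: [-9.2, -2.0, 5.9]
grip_width: 0.055
(np.float64(0.011), np.float64(-0.0008), np.float64(0.0162), np.float64(11.18), array([-10.1,  -0.6,   5.9]))
```

View pics/w24.png

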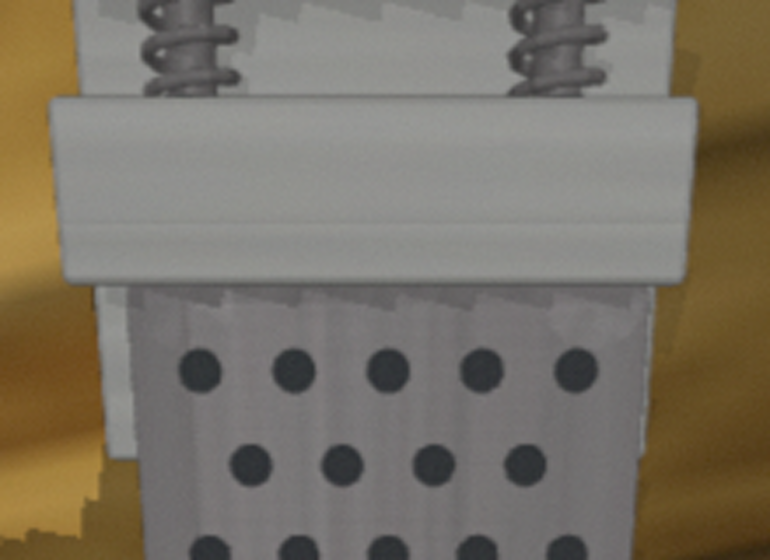

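View pics/s10.png

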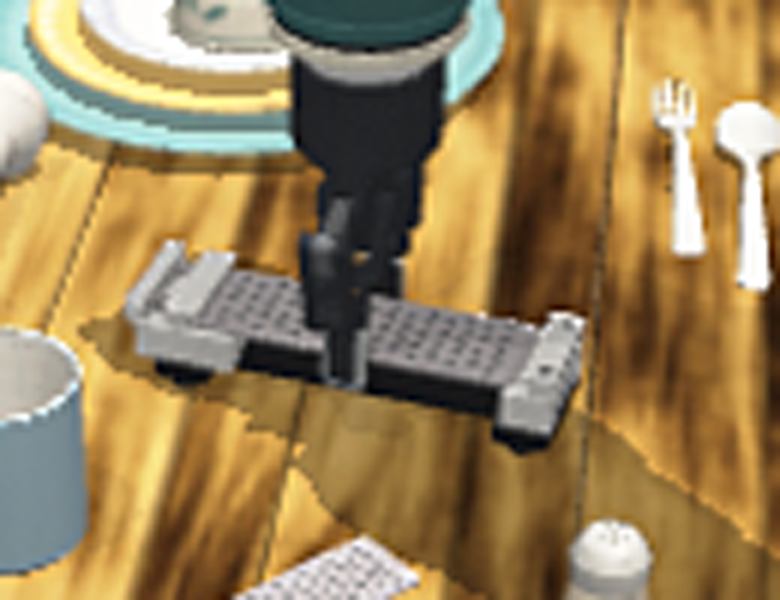

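```bash
python3 -m inch '{"slide":[[0,0,0.0005],[0,0,0]],"twist":[0,0],"grip":[0,0]}' 30; python3 -m inch '{"slide":[[0,0,0.0005],[0,0,0]],"twist":[0,0],"grip":[0,0]}' 30
```

```text
time: 29.25
position: [0.5485, -0.2007, 0.0158]
tcp_rot: [-0.0, 0.995, 0.097, -0.001]
force: [-11.3, -1.4, 8.9]
grip_width: 0.0548
time: 29.5
position: [0.5485, -0.2007, 0.0157]
tcp_rot: [-0.0, 0.995, 0.097, -0.001]
force: [-14.4, 0.7, 16.9]
grip_width: 0.0553
```

```bash
python3 -m inch '{"slide":[[0,0,-0.0004],[-0.002,0,0],[-0.002,0,0],[-0.002,0,0],[0,0,0]],"twist":[0,0,0,0,0],"grip":[0,0,0,0,0]}' 30; python3 - <<'E'
from m import *
print(tcp()); d=snap("scene","s11.png",(220,110,350,210),6)
E
```

```text
time: 30.12
position: [0.5435, -0.2017, 0.0158]
tcp_rot: [-0.0, 0.995, 0.098, -0.0]
force: [-7.0, -1.3, 4.7]
grip_width: 0.0546
(np.float64(0.006), np.float64(-0.0009), np.float64(0.0158), np.float64(11.2), array([-7. , -1.3,  4.7]))
```

View pics/s11.png

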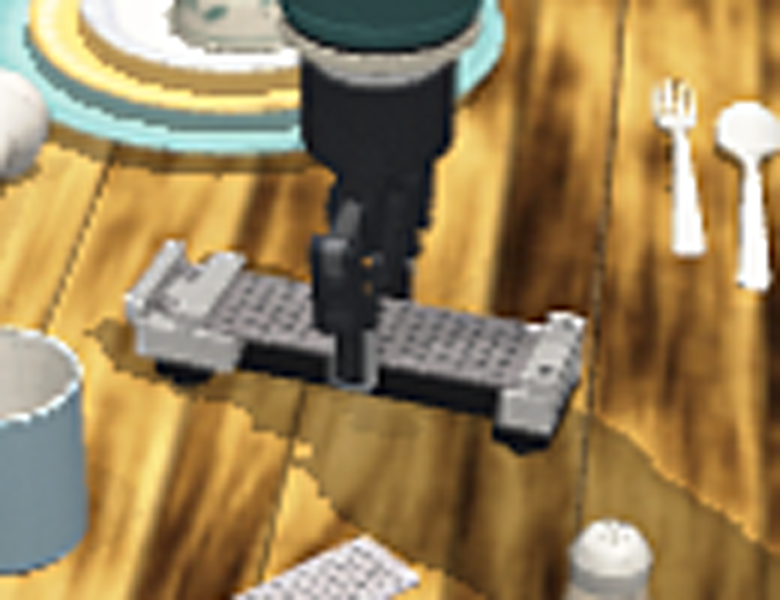

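```bash
python3 -m inch '{"slide":[[-0.002,0,0],[-0.002,0,0],[0,0,0]],"twist":[0,0,0],"grip":[0,0,0]}' 30;  python3 -m inch '{"slide":[[-0.002,0,0],[0,0,0]],"twist":[0,0],"grip":[0,0]}' 30; python3 -m inch '{"slide":[[-0.001,0,0],[0,0,0]],"twist":[0,0],"grip":[0,0]}' 30; python3 - <<'E'
from m import *
print(tcp()); d=snap("wrist","w25.png"); np.save("w25.npy",d,allow_pickle=True)
E
```

```text
time: 30.55
position: [0.5397, -0.2024, 0.0158]
tcp_rot: [-0.0, 0.995, 0.098, -0.0]
force: [-4.7, -1.2, 4.1]
grip_width: 0.0549
time: 30.8
position: [0.5387, -0.2026, 0.016]
tcp_rot: [0.0, 0.995, 0.098, 0.001]
force: [4.9, -0.1, -3.9]
grip_width: 0.0549
time: 31.05
position: [0.5387, -0.2026, 0.0162]
tcp_rot: [0.0, 0.995, 0.098, 0.002]
force: [9.9, -0.0, -5.6]
grip_width: 0.0548
(np.float64(0.001), np.float64(-0.0008), np.float64(0.0162), np.float64(11.26), array([ 9.9, -0. , -5.6]))
```

View pics/w25.png

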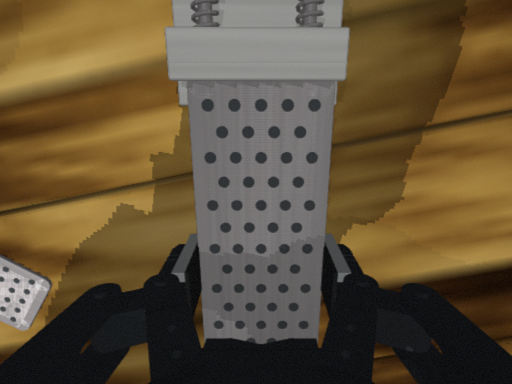

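```bash
python3 -m inch '{"slide":[[0.0015,0,0.0003],[0,0,0.0003],[0,0,0]],"twist":[0,0,0],"grip":[0,0,0]}' 30; python3 - <<'E'
from m import *
d=np.load("w25.npy",allow_pickle=True).item(); print("outer,inner",f(d,[[258,29],[258,79]],.046)); print("lipdots",f(d,[[207,105],[314,105]],.037))
E
```

```text
time: 31.48
position: [0.5388, -0.2026, 0.0158]
tcp_rot: [0.0, 0.995, 0.098, 0.0]
force: [-0.5, 1.5, 9.5]
grip_width: 0.0547
outer,inner [(0.0965, 0.0003), (0.0809, 0.0004)]
lipdots [(0.0719, 0.02), (0.0718, -0.0209)]
```

```bash
python3 -m inch '{"slide":[[0,0,0],[0,0,0],[0,0,0],[0,0,0]],"twist":[0,0,0,0],"grip":[0.75,0.85,1,1]}' 20; python3 -m inch '{"slide":[[0,0,-0.01],[0,0,-0.02],[0,0,-0.04],[0,0,-0.05],[0,0,-0.05]],"twist":[0,0,0,0,0],"grip":[1,1,1,1,1]}' 20; python3 -m inch '{"slide":[[-0.02,0,-0.03],[0,0,0],[0,0,0]],"twist":[0,0,0],"grip":[1,1,1]}' 20; python3 - <<'E'
from m import *
print(tcp()); d=snap("wrist","w26.png"); np.save("w26.npy",d,allow_pickle=True)
d=snap("scene","s12.png",(220,110,350,210),6); d=snap("side","d12.png",(220,120,350,220),6)
E
```

```text
time: 31.98
position: [0.5384, -0.2026, 0.0152]
tcp_rot: [-0.0, 0.995, 0.098, -0.0]
force: [-0.2, 0.3, -0.1]
grip_width: 0.0851
time: 32.6
position: [0.5384, -0.2025, 0.1885]
tcp_rot: [0.0, 0.995, 0.098, 0.001]
force: [0.0, -0.2, -0.1]
grip_width: 0.085
time: 32.98
position: [0.5188, -0.2064, 0.2157]
tcp_rot: [0.0, 0.995, 0.098, 0.0]
force: [0.4, 0.4, -0.1]
grip_width: 0.0852
(np.float64(-0.0192), np.float64(-0.0007), np.float64(0.2157), np.float64(11.22), array([ 0.4,  0.4, -0.1]))
```

View pics/w26.png

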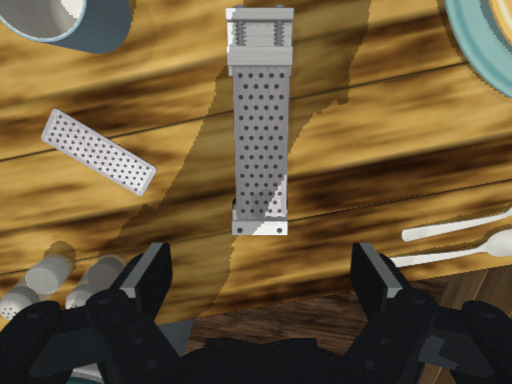

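View pics/s12.png

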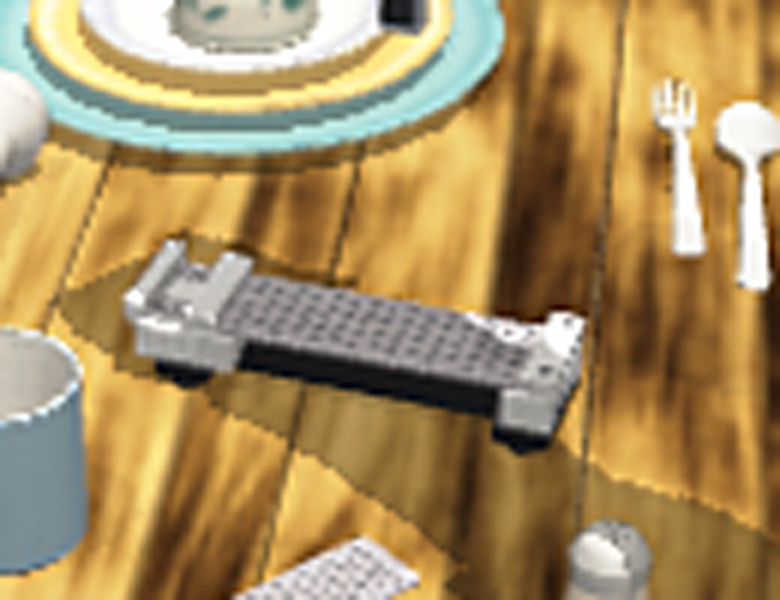

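View pics/d12.png

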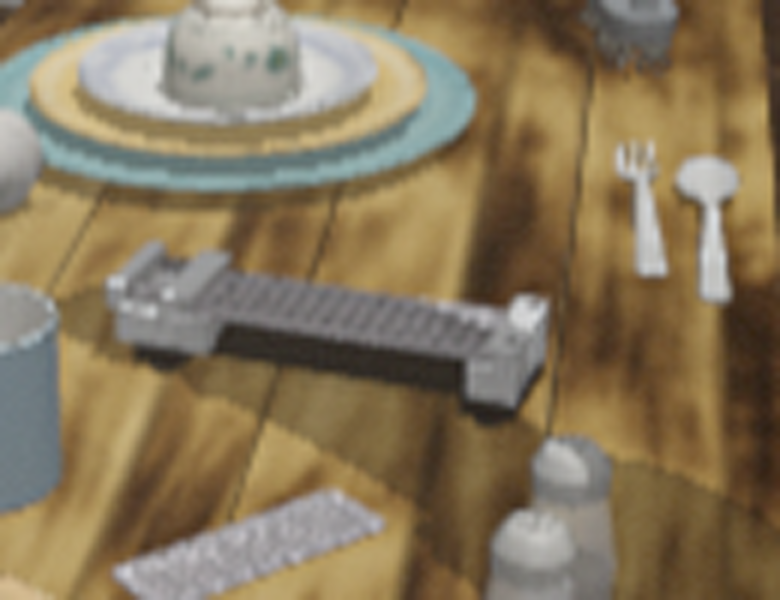

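```bash
python3 - <<'E'
from m import *
im=cv2.imread("pics/w26.png"); a_=cv2.resize(im[190:245,210:310],None,fx=7,fy=7,interpolation=cv2.INTER_CUBIC); cv2.imwrite("pics/w26f.png",a_)
cv2.imwrite("pics/w26s.png",cv2.resize(im[0:80,210:310],None,fx=7,fy=7,interpolation=cv2.INTER_CUBIC))
E
```

```text
(no output)
```

View pics/w26f.png

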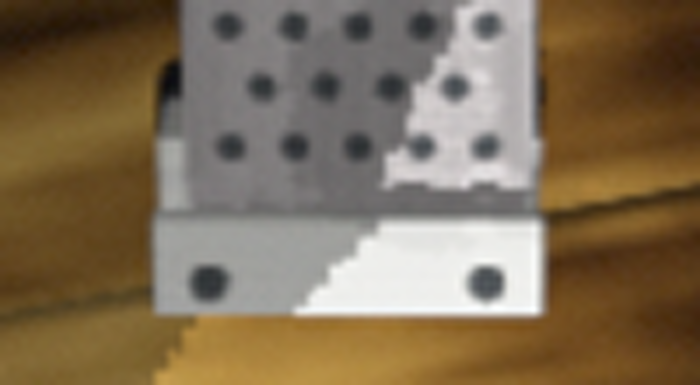

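View pics/w26s.png

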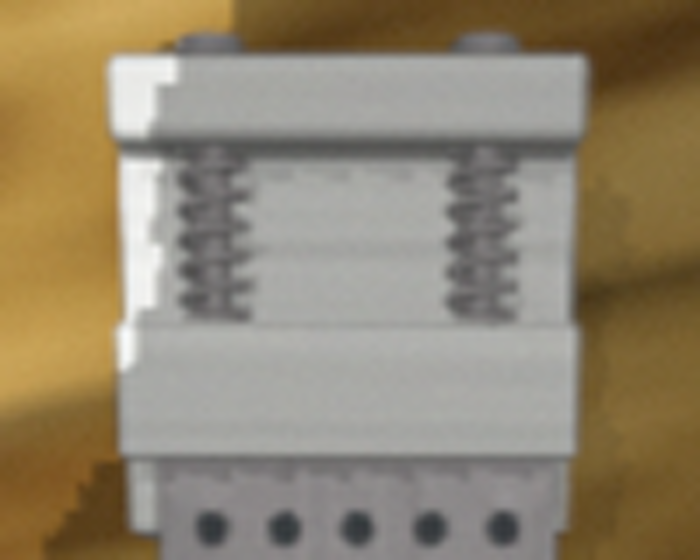

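```bash
python3 - <<'E'
from m import *
d=np.load("w26.npy",allow_pickle=True).item()
g=lambda x,y,o=0:(210+x/7,o+y/7)
print("spring outer/inner",f(d,[g(120,325),g(578,325),g(120,455),g(575,455)],.046))
print("fixed inner/outer",f(d,[g(155,213,190),g(543,213,190),g(155,315,190),g(545,315,190)],.046))
L=f(d,[g(212,527),g(503,527),g(232,147,190),g(486,147,190)],.037); L=np.array(L); print("dots",L); a=(L[0]+L[1])/2;b=(L[2]+L[3])/2; print("mid",(a+b)/2,"yaw",np.arctan2(a[1]-b[1],a[0]-b[0]),"dot span y far/near",L[0,1]-L[1,1],L[2,1]-L[3,1])
for q in ["mug_c","creamer"]: print(q,[(np.round(r["centre"],3).tolist(),round(r["confidence"],2)) for r in vision.look_for("scene",q)])
E
```

```text
spring outer/inner [(0.0964, 0.0307), (0.0964, -0.0301), (0.0803, 0.0313), (0.0803, -0.0302)]
fixed inner/outer [(-0.079, 0.0311), (-0.079, -0.0299), (-0.0966, 0.0316), (-0.0967, -0.0306)]
dots [[ 0.0716  0.0196]
 [ 0.0716 -0.0212]
 [-0.0714  0.0194]
 [-0.0715 -0.0213]]
mid [ 0.0001 -0.0009] yaw 0.0010485840267289198 dot span y far/near 0.0408 0.0407
mug_c [([0.629, 0.01, 0.06], 0.72), ([0.573, -0.184, 0.023], 0.63), ([0.66, 0.17, 0.057], 0.54)]
creamer [([0.661, 0.17, 0.058], 0.87), ([0.54, -0.199, 0.039], 0.71)]
```

The plate's centre is 0.1 mm along and −0.9 mm across from the seat. Yaw is 0.001 rad, it is level (dot spans equal at both ends), and the jaw is about 4 mm back. The mug and jug haven't moved. Handing in.

```bash
python3 -c "
from plant import order
print(order.finish_job())"
```

```text
the job is handed in; nothing more can be done
None
```

The plate is clamped level in the spring holder with both ends under the lips. I handed the job in at about 33 s of the 62 s allowed; no verdict is reported.

**What I did:**
- I slid the plate under a shut fingertip until about 58 mm jutted over the block's edge. The first pushes, with about 11–23 N on the fingertip, slipped over the plate. About 23–34 N carried it along.
- I lifted it by that end, laid it across both jaw tops and let go.
- I took it afresh at the middle and tipped it on the fixed lip to tuck the far end under the sprung lip.
- I pushed that jaw back about 14 mm by TCP position, let the plate down onto the ledges, eased it back to the fixed wall and released it.

**Last checks, from the wrist camera after release:**

| Quantity | Measured | Allowed |
|---|---|---|
| Centre along the holder | 0.1 mm | ±3 mm |
| Centre across the holder | −0.9 mm | ±10 mm |
| Angle to the holder | 0.001 rad | 0.06 rad |
| Sprung jaw pushed back | about 4 mm | 2–7 mm |

- **Level:** the dot spacing matched at both ends. I did not measure tilt or height directly.
- **Mug and jug:** found where they stood at the start, within about 4 mm. The mug and jug searches also gave false hits on the holder or jug, which I discarded.
- **Press force:** the measured press through the fingers briefly read 79 N once, and about 42 N twice, while feeling for the plate on the block. That is under the 120 N wrist limit. I took the 40 N limit to cover only the arm and gripper body, not the fingers.

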